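# Put away the warm rusks

## Task

First switch the warming plate off by turning its dial fully anticlockwise, then gather the short rusks lying about on the counter onto the tray with the others, and tip the tray over the open canister so that all the short rusks slide into it; set the empty tray back flat in its place on the warming plate. The long rusks go into the shallow wooden box instead, laid flat, at any time. Leave everything else on the counter where it is.

Things in the scene. Friction and masses are not known exactly. Their poses are not given: they have to be found in the camera images.
- dial (a joint): Dial of the warming plate, in rad: 0 is off, the anticlockwise end stop (seen from above); the value grows as it is turned clockwise, to 2.4 at the other stop. Starts somewhere from 1.0 to 2.2. Stiffness about 0.03 N m; it stays where it is left.
- dial_grip (a point): Point on the dial's vertical axis at grip height, 37 mm above the plate's top, at x -30, y -90 mm of the plate. Steel knob 44 mm across on a base 68 mm across, 6 mm high; to pinch: a bar 42 mm long, 14 mm thick, 12 to 44 mm above the plate's top. At dial = 0 the bar lies along the plate's x axis; its direction is the plate's yaw minus the dial value.
- plate: Electric warming plate, dark steel slab 200 (x) x 260 (y) x 25 mm high, fixed to the counter. Origin at the centre of its underside. Its +y part is the flat place for the tray, its -y part carries the dial.
- plate_rest (a point): Centre of the flat place for the tray on the plate's top, at x = 0, y = +45 mm of the plate and 25 mm above the counter; axes parallel to the plate's.
- tray: Grey non-stick baking tray, 160 (x) x 130 (y) mm, floor 3 mm thick, 220 g. Walls 18 mm high and 3 mm thick on three sides (+x, +y, -y); the -x end is open, with no lip, and faces the robot roughly; it starts on the warming plate. Origin at the centre of its underside. Rusks slide on its floor from about 20 degrees of tilt, and slide out at 35 to 50.
- tray_grip (a point): Centre of the tray's grip: a black upright bar 12 mm thick (tray x), 70 mm long (tray y) and 32 mm high, on two posts 38 mm beyond the wall at the tray's +x end. This point is at x = +118, z = +46 mm in the tray's frame; the bar reaches from z = 30 to 62 mm, with free space below it. Pinch it from above across its 12 mm (fingers close along tray x).
- tray_lip (a point): Middle of the tray's open edge, on the upper face of the floor: x = -80, y = 0, z = +3 mm in the tray's frame.
- canister: Open cream square canister (storage tin, a brass plate on its front, no lid on), 160 (x) x 150 (y) x 85 mm high, walls and floor 5 mm, fixed to the counter. Origin at the centre of its underside. Stands at the robot's left.
- box: Shallow open wooden box, 105 (x) x 130 (y) x 20 mm high, walls and floor 5 mm, fixed to the counter. Origin at the centre of its underside. Stands at the robot's right. There is room for two long rusks side by side along its x axis, their centres at y = +-30 mm.
- warm1: Short rusk: a golden-brown biscuit bar 42 long x 24 wide x 20 mm high with a darker top, about 25 g. Origin at the centre of its underside, x along its length. Lies on the tray at the start, its underside 3 mm above the tray's. May be absent.
- warm2: Short rusk: a golden-brown biscuit bar 42 long x 24 wide x 20 mm high with a darker top, about 25 g. Origin at the centre of its underside, x along its length. Lies on the tray at the start, its underside 3 mm above the tray's. May be absent.
- warm3: Short rusk: a golden-brown biscuit bar 42 long x 24 wide x 20 mm high with a darker top, about 25 g. Origin at the centre of its underside, x along its length. Lies on the tray at the start, its underside 3 mm above the tray's. May be absent.
- warm4: Short rusk: a golden-brown biscuit bar 42 long x 24 wide x 20 mm high with a darker top, about 25 g. Origin at the centre of its underside, x along its length. Lies on the tray at the start, its underside 3 mm above the tray's. May be absent.
- short1: Short rusk: a golden-brown biscuit bar 42 long x 24 wide x 20 mm high with a darker top, about 25 g. Origin at the centre of its underside, x along its length. Lies on the counter at the start. May be absent.
- short2: Short rusk: a golden-brown biscuit bar 42 long x 24 wide x 20 mm high with a darker top, about 25 g. Origin at the centre of its underside, x along its length. Lies on the counter at the start. May be absent.
- long1: Long rusk: same look, width and height as the short ones (24 x 20 mm) but 70 mm long, about 25 g. Lies on the counter at the start. Origin at the centre of its underside, x along its length.
- long2: Long rusk: same look, width and height as the short ones (24 x 20 mm) but 70 mm long, about 25 g. Lies on the counter at the start. Origin at the centre of its underside, x along its length.
- jam: Jam jar 60 mm across, 85 mm high; bystander. Origin at the centre of its underside.
- shaker: Aluminium salt shaker 34 mm across, 64 mm high; bystander. Origin at the centre of its underside.
- spoon: Steel spoon 120 mm long lying on the counter; bystander.
Things that resemble listed ones, but are neither listed nor needed, are in the scene too. Leave any black or green look-alike of the long2 alone. Leave any purple look-alike of the tray alone.

How it is judged (in metres and radians):
On the way, in this order (a step that is already met when the one before it is completed fails the run):
1. the dial is turned off (value of joint dial below 0.12 rad), for 0.2 s.
2. the short rusks from the counter lie on the tray (x of short1 in the frame of tray between -0.08 and 0.08 m and y of short1 in the frame of tray between -0.063 and 0.063 m and z of short1 in the frame of tray between -0.01 and 0.05 m and x of short2 in the frame of tray between -0.08 and 0.08 m and y of short2 in the frame of tray between -0.063 and 0.063 m and z of short2 in the frame of tray between -0.01 and 0.05 m and angle between tray's own z axis and vertical below 0.15 rad), for 0.3 s.
3. the tray is tipped with its open end over the canister (angle between tray's own z axis and vertical above 0.35 rad and horizontal distance between tray_lip and canister below 0.13 m and height (world z) of tray_lip above 0.03 m), for 0.2 s.
At the end, for the whole second after the job is handed in: Dial within 0.12 rad of off; every short rusk inside the canister; every long rusk flat (within 11 deg) inside the wooden box; tray flat on the warming plate, its centre within 40 mm each way of the middle of its place; all at rest (value of joint dial below 0.12 rad and x of warm1 in the frame of canister between -0.076 and 0.076 m and y of warm1 in the frame of canister between -0.071 and 0.071 m and z of warm1 in the frame of canister between -0.01 and 0.08 m and linear speed of each of warm1, warm2, warm3, warm4, short1, short2, long1, long2, tray below 0.03 m/s and x of warm2 in the frame of canister between -0.076 and 0.076 m and y of warm2 in the frame of canister between -0.071 and 0.071 m and z of warm2 in the frame of canister between -0.01 and 0.08 m and x of warm3 in the frame of canister between -0.076 and 0.076 m and y of warm3 in the frame of canister between -0.071 and 0.071 m and z of warm3 in the frame of canister between -0.01 and 0.08 m and x of warm4 in the frame of canister between -0.076 and 0.076 m and y of warm4 in the frame of canister between -0.071 and 0.071 m and z of warm4 in the frame of canister between -0.01 and 0.08 m and x of short1 in the frame of canister between -0.076 and 0.076 m and y of short1 in the frame of canister between -0.071 and 0.071 m and z of short1 in the frame of canister between -0.01 and 0.08 m and x of short2 in the frame of canister between -0.076 and 0.076 m and y of short2 in the frame of canister between -0.071 and 0.071 m and z of short2 in the frame of canister between -0.01 and 0.08 m and x of long1 in the frame of box between -0.045 and 0.045 m and y of long1 in the frame of box between -0.058 and 0.058 m and z of long1 in the frame of box between -0.01 and 0.03 m and angle between long1's own x axis and vertical between 1.37 and 1.77 rad and x of long2 in the frame of box between -0.045 and 0.045 m and y of long2 in the frame of box between -0.058 and 0.058 m and z of long2 in the frame of box between -0.01 and 0.03 m and angle between long2's own x axis and vertical between 1.37 and 1.77 rad and x of tray in the frame of plate_rest between -0.04 and 0.04 m and y of tray in the frame of plate_rest between -0.04 and 0.04 m and z of tray in the frame of plate_rest below 0.01 m and angle between tray's own z axis and vertical below 0.08 rad); the robot touches nothing.
It fails at once if the jam is pushed away or knocked over (distance of jam from where it was at the start of the episode above 0.04 m).
It fails at once if the shaker is pushed away or knocked over (distance of shaker from where it was at the start of the episode above 0.04 m).
It fails at once if the spoon is pushed away or knocked over (distance of spoon from where it was at the start of the episode above 0.04 m).
Of warm1, warm2, warm3, warm4 only 2 to 3 are there at a start; the rules pass over those that are not, and their reading is None.
Of short1, short2 only 1 to 2 are there at a start; the rules pass over those that are not, and their reading is None.
At some moment in a run one of short1, short2, long1, long2 may be knocked a few centimetres aside while the robot is not near it.
It also fails if it takes over 208 s, if anything falls off the work surface, if the arm or the gripper's body presses on something with over 40 N, if the wrist force passes 120 N, or if a joint passes its speed limit or range.

## Robot

A 6-joint arm with a two-finger parallel gripper is mounted at the origin on the work surface. World frame = base frame: x ahead of the robot, y to its left, z up, the work surface at z = 0. Lengths are in m, angles in degrees, forces in N, time in s.
With the tool pointing down it reaches from about 0.375 to 0.9 m from the base axis. Payload 3.1 kg.
Tool frame: the origin (TCP) lies at the very end of the fingers, on their centre line; the grasp point (between the pads) lies 19 mm behind it; z points along the fingers, y is the line along which they close (so a half turn about z gives the same grasp; the last joint's range is limited). The gripper opens to 87 mm and grips with 3 to 60 N. Pads are 19 mm wide; open, the fingers measure 117 mm over their backs; the gripper's body (75 mm by 190 mm) begins 51 mm behind the grasp point.
Start: joints at [62.596, 30.224, 82.088, -0, 67.689, -10.227], TCP at [0.185, 0.597, 0.223] pointing down, gripper open.
Joint ranges: [-176.69, 176.69], [-43.24, 126.21], [12.49, 139.97], [-82, 262], [0, 151.66], [-163.58, 163.58]. Speed limits (degrees/s): [159.86, 159.86, 180, 180, 180, 180].

## Interface

Orientations are given as a 3x3 rotation matrix whose columns are the frame's x, y, z axes.
In Python, from rig import readout, viewer, ticket gives the robot as it stands.
- The arm moves only by the tool send_rows, never from a script. Its argument "moves" is a list of rows, each a list of 6 numbers: the shift along the tool's x, y, z in units of 250 mm (1.0 is 250 mm), then the turn, a rotation vector about the tool's x, y, z in units of 90 degrees (1.0 is 90 degrees). A call has 1 to 12 rows; each row is the pose to reach, as a shift and turn from the pose commanded when the call began, along the tool's axes at that moment; what a row does not reach only later rows make up. A row lasts 1/10 s, in which the tool goes at most 50 mm and 8.59 degrees, less where a joint would pass 70% of its speed; a pose out of reach is approached as far as the arm can. A call with a number of a shift or a turn outside -1 to 1 is refused whole. A call with a gripper value outside its range is refused whole. "grip" is the opening, from 0 (shut) to 1 (fully open), set as the call begins (left out, the last holds). The fingers move at their own pace and stop on an object; the grip force is fixed at half the most. Time passes only in rows, so rows that repeat a pose let the fingers close. It gives the time, the measured TCP pose, the force, the opening and the grip force at its end, in the units of the state.
- readout.read_state(): the state, without advancing time (a new reading comes with each control period).
- viewer.capture(name): name is "scene" or "side" or "wrist"; returns (picture, depth): 400x640x3 uint8, red, green, blue; 400x640 float32, m along the optical axis (not along the pixel's ray), 0 where there is no reading.
- viewer.camera_info(name): a dict with "fx", "fy", "cx", "cy" (pixels), "R" (3x3) and "t" (3): a world point X has camera coordinates R X + t; the wrist camera has in their place "tool_from_camera" (4x4, takes a point from camera to tool coordinates, whose origin is the TCP and whose axes are the flange's). Camera axes: x right, y down, z forward; pixel columns grow to the right and rows downward; lengths in m; the calibration is good to about 2 mm. The wrist camera is an equidistant fisheye: a pixel r from the principal point sees the ray r / f radians off the axis. A picture is of the moment at which its call begins: read the wrist's pose just before it. camera_info takes no time and is no camera call.
- ticket.hand_in(): hands the job in; it is judged then, once.
The state is a dict: "time_s": time; "joint_positions": joint angles; "qvel": joint speeds; "tau": joint torques, N m; "position": TCP position; "tcp_rot": TCP orientation; "force": force on the tool from outside, world axes, zero at the start; "moment": the same for the moment, N m; "opening": opening from 0.0 (shut) to 1.0 (fully open); "grasp_force": force on a finger pad.
Only numpy, scipy, OpenCV 4.12 (cv2) and the standard library are available. Lean on these libraries where they do the work, as an engineer would, in place of code of your own. Each camera call takes 0.05 s, during which the arm holds its last target. There are 200 camera calls.

## Working session

There is one attempt and no reset: what is moved stays moved. The work goes in short steps, Python scripts to look and compute and a tool call to move; the robot and the scene stay as the last step left them, time stands still between calls to the robot, and variables do not carry over. Pictures are saved under pics/ and viewed, at most 14 in all, crops included, and the job is handed in when it is done.

Besides the shell and the picture viewer there is one more tool, called after ">>>" by a JSON object that holds its "api" and its "payload", one argument or row to a line. send_rows: Moves the arm, as the interface text tells. Shifts and turns lie within -1 to 1; 1 stands for 250 mm of shift or 90 degrees of turn. Its arguments: {"type":"object","properties":{"moves":{"type":"array"},"grip":{"type":"number"}},"required":["moves"]}

```bash
ls; mkdir -p pics
cat > h.py <<'E'
import numpy as np, cv2
from rig import readout, viewer, ticket
def snap(n):
    p,d=viewer.capture(n); return p,d,viewer.camera_info(n)
def world(px,d,ci):
    u,v=px; z=d[int(v),int(u)]
    c=np.array([(u-ci['cx'])/ci['fx']*z,(v-ci['cy'])/ci['fy']*z,z])
    R=np.array(ci['R']);return R.T@(c-np.array(ci['t']))
def cloud(d,ci):
    v,u=np.mgrid[0:d.shape[0],0:d.shape[1]]
    c=np.stack([(u-ci['cx'])/ci['fx']*d,(v-ci['cy'])/ci['fy']*d,d],-1)
    return (c-np.array(ci['t']))@np.array(ci['R'])
def plane(px,z,ci):
    R=np.array(ci['R']);t=np.array(ci['t']);o=-R.T@t
    r=R.T@np.array([(px[0]-ci['cx'])/ci['fx'],(px[1]-ci['cy'])/ci['fy'],1.])
    return o+r*(z-o[2])/r[2]
E
python3 - <<'E'
from h import *
print(readout.read_state())
for n in('scene','side'):
    p,d,ci=snap(n); cv2.imwrite(f'pics/{n}0.png',p[...,::-1]); np.savez(f'{n}0.npz',p=p,d=d)
    R=np.array(ci['R']);print(n,ci['fx'],-R.T@np.array(ci['t']),R[2])
E
```

```text
pics
{'time_s': 0.0, 'joint_positions': array([ 6.25973642e+01,  3.02789641e+01,  8.21558897e+01,  9.07843854e-04,
        6.76880642e+01, -1.02301092e+01]), 'qvel': array([ 0.06555543, -0.10082747, -0.0537699 , -0.00309438,  0.05336934,
        0.06024886]), 'tau': array([ 4.27174145e-04, -4.40038848e+01, -1.76591957e+01,  6.34618755e-02,
        5.82816044e-02, -1.77413253e-04]), 'position': array([0.18419051, 0.59648742, 0.2215744 ]), 'tcp_rot': array([[-9.55418066e-01,  2.95254667e-01, -1.00037767e-03],
       [ 2.95256097e-01,  9.55416263e-01, -1.89785708e-03],
       [ 3.95425931e-04, -2.10861455e-03, -9.99997699e-01]]), 'force': array([-0.34484193,  0.10828068,  0.03690553]), 'moment': array([ 0.03240673, -0.0030678 , -0.02314368]), 'grasp_force': 0.0, 'opening': 1.0016517685642508}
scene 515.8950270291664 [ 1.0562966  -0.66942347  1.61935555] [-0.28215043  0.4304737  -0.85737012]
side 389.01137530576864 [-0.05742157 -0.48905522  0.73459239] [ 0.58041418  0.53987031 -0.60963877]
```

View pics/scene0.png

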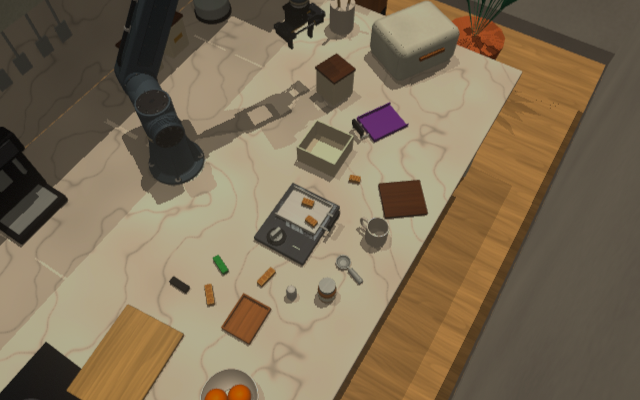

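View pics/side0.png

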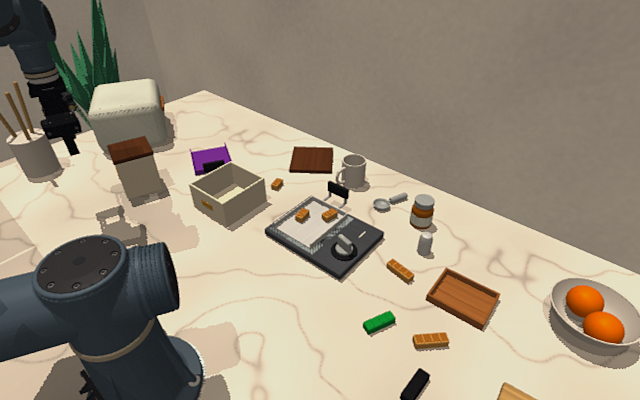

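The scene view shows the plate near (297,225) with two rusks on its tray at (307,203) and (311,221). One short rusk lies on the counter at (355,180), and two long rusks at (210,294) and (266,277).

- **Long rusks:** black (179,285) and green (221,265) are the look-alikes. The long rusks are the golden ones.
- **Tray:** purple (382,122) is the look-alike. The tray is the grey one on the plate.
- **Canister:** the lidded tin at (335,78) is the look-alike. The canister is the open one at (325,147).
- **Box:** the flat boards at (403,198) and (125,355) are look-alikes. The box is at (246,318).

```bash
cat >> h.py <<'E'
def rect(P):
    (c,s,a)=cv2.minAreaRect((P[:,:2]*1000).astype(np.float32))
    b=cv2.boxPoints((c,s,a)); e=[b[1]-b[0],b[2]-b[1]]; l=max(e,key=np.linalg.norm)
    return np.round(c,1),np.round(sorted(s),1),round(float(np.degrees(np.arctan2(l[1],l[0])))%180,1)
def rusks(p,d,ci,W=None):
    hsv=cv2.cvtColor(p,cv2.COLOR_RGB2HSV); W=cloud(d,ci) if W is None else W
    m=((hsv[...,0]>=8)&(hsv[...,0]<=22)&(hsv[...,1]>130)&(hsv[...,2]>60)).astype(np.uint8)
    m&=((W[...,2]>0.004)&(W[...,2]<.07)&(W[...,0]>.2)&(W[...,0]<1)).astype(np.uint8)
    n,l,s,c=cv2.connectedComponentsWithStats(m)
    for i in range(1,n):
        if 25<s[i,4]<3000:
            P=W[l==i]; z=np.percentile(P[:,2],90); T=P[P[:,2]>z-.006]
            print('rusk',c[i].round(),s[i,4],'ztop',round(z*1000,1),*rect(T))
E
python3 - <<'E'
from h import *
for n in('scene','side'):
    f=np.load(n+'0.npz');p,d=f['p'],f['d'];ci=viewer.camera_info(n);W=cloud(d,ci);print(n)
    rusks(p,d,ci)
    hsv=cv2.cvtColor(p,cv2.COLOR_RGB2HSV)
    def comp(name,m,lo,hi,a=60,show=None):
        m=(m&(W[...,2]>lo)&(W[...,2]<hi)&(W[...,0]>.2)&(W[...,0]<1.1)).astype(np.uint8)
        k,l,s,c=cv2.connectedComponentsWithStats(m)
        for i in range(1,k):
            if s[i,4]>a: P=W[l==i];print(name,c[i].round(),s[i,4],P[:,2].mean().round(4),*rect(P))
    H,S,V=hsv[...,0],hsv[...,1],hsv[...,2]
    t=S<999
    comp('canrim',t,.076,.092,150); comp('boxrim',(H<15)&(S>100),.014,.026); comp('plate',V<70,.018,.032,200)
    comp('bar/dial',t,.052,.074,25); comp('grip',V<70,.06,.1,15)
    comp('shk',t,.03,.06,40)
cv2.imwrite('pics/c.png',cv2.resize(np.load('side0.npz')['p'][150:300,230:460,::-1],None,fx=3,fy=3,interpolation=2))
E
```

```text
scene
rusk [354. 179.] 70 ztop 23.1 [620.  282.1] [24.5 38.8] 15.3
rusk [402. 198.] 1358 ztop 17.9 [808.5 301.7] [143.6 151.2] 38.4
rusk [307. 202.] 75 ztop 51.7 [537.3  90.2] [22.5 39.8] 7.7
rusk [311. 221.] 77 ztop 50.7 [587.9  34.6] [22.4 38.1] 167.5
rusk [266. 277.] 143 ztop 23.4 [ 566.5 -210.1] [23.6 68.6] 79.8
rusk [209. 294.] 147 ztop 23.5 [ 443.2 -358.2] [22.3 68.7] 136.8
rusk [326. 294.] 57 ztop 64.4 [ 772.8 -164.2] [24.5 54.1] 33.2
rusk [246. 318.] 757 ztop 20.9 [ 591.3 -357.9] [106.5 131.1] 93.5
rusk [230. 392.] 269 ztop 68.7 [ 689.3 -573. ] [ 36.5 122.5] 32.2
canrim [396.  58.] 171 0.0845 [473.9 851.2] [122.5 270.4] 2.7
canrim [325. 143.] 296 0.0822 [463.9 325.4] [159.1 165.4] 1.7
canrim [327. 286.] 214 0.084 [ 765.8 -151.1] [50.4 51. ] 121.9
boxrim [409. 192.] 202 0.0168 [816.6 335.2] [ 96.2 102.9] 150.6
boxrim [401. 209.] 61 0.0172 [823.2 259.1] [37.1 58.3] 138.6
boxrim [246. 311.] 170 0.019 [ 591.3 -357.6] [106.6 130.8] 94.0
plate [287. 237.] 1302 0.024 [542.8   8. ] [198.8 248.3] 91.9
bar/dial [410.  61.] 324 0.0632 [543.2 896.2] [171.2 356.6] 26.8
bar/dial [334.  89.
[... 5173 characters left out ...]
0.0506 [383.8 874.7] [ 29.1 138.2] 140.2
shk [354. 163.] 52 0.0527 [826.6 134.9] [12.4 45.2] 123.7
shk [212. 167.] 121 0.0483 [517.7 471.6] [11.5 67.5] 154.9
shk [226. 180.] 406 0.0456 [499.9 378.4] [ 81.6 167. ] 143.2
shk [354. 176.] 183 0.0449 [781.7 102.2] [30.9 73.5] 127.3
shk [142. 183.] 314 0.0452 [316.  567.2] [ 14.8 109.8] 164.0
shk [230. 203.] 602 0.0455 [427.7 286.1] [113.5 218.7] 138.8
shk [314. 218.] 1380 0.038 [560.3  63.8] [133.8 204.1] 2.0
shk [422. 216.] 204 0.0454 [ 749.3 -157.2] [33.3 59.4] 117.4
shk [425. 242.] 134 0.0458 [ 660.1 -216.8] [18.4 32.4] 106.5
shk [344. 251.] 366 0.038 [509.4 -75.3] [60.4 65.8] 126.9
shk [597. 312.] 2526 0.0473 [ 699.7 -580. ] [159.3 168. ] 9.2
```

View pics/c.png

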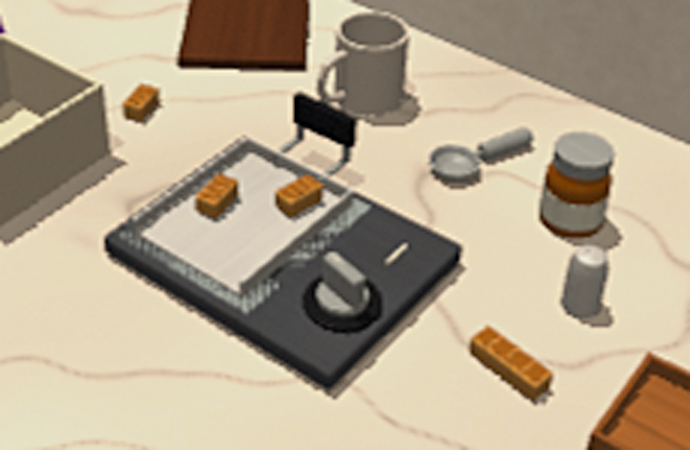

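The crop confirms the grey tray with two rusks and a single short rusk at (355,180). The dial bar sits at about 75°, so the dial reads about 1.87 rad. I'm moving to hover over the dial.

>>> {"api": "send_rows", "payload": {
  "moves": [
    [-0.5, -0.5, 0, 0, 0, 0.4],
    [-1, -1, 0, 0, 0, 0.81],
    [-1, -1, 0, 0, 0, 0.81],
    [-1, -1, 0, 0, 0, 0.81],
    [-1, -1, 0, 0, 0, 0.81],
    [-1, -1, 0, 0, 0, 0.81],
    [-1, -1, 0, 0, 0, 0.81],
    [-1, -1, 0, 0, 0, 0.81],
    [-1, -1, 0, 0, 0, 0.81],
    [-1, -1, 0, 0, 0, 0.81]
  ],
  "grip": 1
}}

```text
time_s: 1.1
position: [0.3497, 0.2837, 0.2224]
tcp_rot: [[0.003, 1.0, -0.001], [1.0, -0.003, -0.0], [-0.0, -0.001, -1.0]]
force: [0.3, -0.4, 0.5]
opening: 1.0
grasp_force: 0.0
```

>>> {"api": "send_rows", "payload": {
  "moves": [
    [-1, 0.65, 0.32, 0, 0, 0.16],
    [-1, 0.65, 0.32, 0, 0, 0.16],
    [-1, 0.65, 0.32, 0, 0, 0.16],
    [-1, 0.65, 0.32, 0, 0, 0.16],
    [-1, 0.65, 0.32, 0, 0, 0.16],
    [-1, 0.65, 0.32, 0, 0, 0.16],
    [-1, 0.65, 0.32, 0, 0, 0.16],
    [-1, 0.65, 0.32, 0, 0, 0.16]
  ]
}}

```text
time_s: 1.9
position: [0.5122, 0.0332, 0.1417]
tcp_rot: [[0.251, 0.968, -0.001], [0.968, -0.251, 0.0], [-0.0, -0.001, -1.0]]
force: [-0.7, 0.3, 0.8]
opening: 1.003
grasp_force: 0.0
```

```bash
cat >> h.py <<'E'
from scipy.spatial.transform import Rotation as Ro
def pose(x,y,z,psi,tilt=0):
    "mm, psi=angle of tool y, tilt=tool z swung towards +tool y (outward)"
    a=np.radians(psi);Y=np.array([np.cos(a),np.sin(a),0]);Z=np.array([0,0,-1.]);R=np.c_[np.cross(Y,Z),Y,Z]
    return np.array([x,y,z])/1000,R@Ro.from_rotvec([-np.radians(tilt),0,0]).as_matrix()
def plan(*ts,start=None):
    s=readout.read_state();p,R=(s['position'],s['tcp_rot']) if start is None else pose(*start)
    print('t',round(s['time_s'],1),'at',(s['position']*1e3).round(1),'psi',np.degrees(np.arctan2(*s['tcp_rot'][1::-1,1])).round(1),'F',s['force'].round(1),'open',round(s['opening']*87,1),'gf',round(s['grasp_force'],1))
    for t in ts:
        q,Q=pose(*t);w=Ro.from_matrix(R.T@Q).as_rotvec(degrees=True)
        print(t,(R.T@(q-p)/.25).round(3),(w/90).round(3)); p,R=q,Q
E
python3 -c "
from h import *
plan((513,-74,140,-15),(513,-74,44,-15))"
```

```text
t 1.9 at [512.2  33.2 141.7] psi -14.5 F [-0.7  0.3  0.8] open 87.2 gf 0.0
(513, -74, 140, -15) [-0.414  0.111  0.007] [-0.001  0.     0.005]
(513, -74, 44, -15) [0.    0.    0.384] [0. 0. 0.]
```

>>> {"api": "send_rows", "payload": {
  "moves": [
    [-0.2, 0.06, 0, 0, 0, 0],
    [-0.414, 0.111, 0, 0, 0, 0],
    [-0.414, 0.111, 0, 0, 0, 0],
    [-0.414, 0.111, 0.1, 0, 0, 0],
    [-0.414, 0.111, 0.25, 0, 0, 0],
    [-0.414, 0.111, 0.39, 0, 0, 0],
    [-0.414, 0.111, 0.39, 0, 0, 0],
    [-0.414, 0.111, 0.39, 0, 0, 0]
  ]
}}

```text
time_s: 2.7
position: [0.512, -0.0711, 0.0453]
tcp_rot: [[0.248, 0.969, -0.002], [0.969, -0.248, 0.001], [0.0, -0.002, -1.0]]
force: [-0.6, -0.7, -0.0]
opening: 1.002
grasp_force: 0.0
```

>>> {"api": "send_rows", "payload": {
  "moves": [
    [0, 0, 0, 0, 0, 0],
    [0, 0, 0, 0, 0, 0],
    [0, 0, 0, 0, 0, 0],
    [0, 0, 0, 0, 0, 0],
    [0, 0, 0, 0, 0, 0],
    [0, 0, 0, 0, 0, 0],
    [0, 0, 0, 0, 0, 0],
    [0, 0, 0, 0, 0, 0]
  ],
  "grip": 0
}}

```text
time_s: 3.5
position: [0.5127, -0.073, 0.045]
tcp_rot: [[0.25, 0.968, -0.0], [0.968, -0.25, 0.0], [0.0, -0.0, -1.0]]
force: [0.2, -0.1, 0.2]
opening: 0.355
grasp_force: 0.0
```

>>> {"api": "send_rows", "payload": {
  "moves": [
    [0, 0, 0, 0, 0, 0],
    [0, 0, 0, 0, 0, 0],
    [0, 0, 0, 0, 0, 0],
    [0, 0, 0, 0, 0, 0]
  ]
}}

```text
time_s: 3.9
position: [0.5125, -0.0729, 0.045]
tcp_rot: [[0.25, 0.968, -0.001], [0.968, -0.25, 0.0], [-0.0, -0.001, -1.0]]
force: [-0.9, -1.0, 0.2]
opening: 0.158
grasp_force: 30.0
```

>>> {"api": "send_rows", "payload": {
  "moves": [
    [0, 0, 0, 0, 0, -0.05],
    [0, 0, 0, 0, 0, -0.1],
    [0, 0, 0, 0, 0, -0.16],
    [0, 0, 0, 0, 0, -0.22],
    [0, 0, 0, 0, 0, -0.28],
    [0, 0, 0, 0, 0, -0.34],
    [0, 0, 0, 0, 0, -0.4],
    [0, 0, 0, 0, 0, -0.46],
    [0, 0, 0, 0, 0, -0.52],
    [0, 0, 0, 0, 0, -0.58],
    [0, 0, 0, 0, 0, -0.6],
    [0, 0, 0, 0, 0, -0.6]
  ]
}}

```text
time_s: 5.1
position: [0.5143, -0.0725, 0.045]
tcp_rot: [[-0.636, 0.772, 0.003], [0.772, 0.636, 0.0], [-0.002, 0.003, -1.0]]
force: [4.3, 3.6, -3.2]
opening: 0.152
grasp_force: 30.0
```

>>> {"api": "send_rows", "payload": {
  "moves": [
    [0, 0, 0, 0, 0, -0.06],
    [0, 0, 0, 0, 0, -0.12],
    [0, 0, 0, 0, 0, -0.18],
    [0, 0, 0, 0, 0, -0.24],
    [0, 0, 0, 0, 0, -0.3],
    [0, 0, 0, 0, 0, -0.36],
    [0, 0, 0, 0, 0, -0.42],
    [0, 0, 0, 0, 0, -0.48],
    [0, 0, 0, 0, 0, -0.54],
    [0, 0, 0, 0, 0, -0.58],
    [0, 0, 0, 0, 0, -0.6],
    [0, 0, 0, 0, 0, -0.6]
  ]
}}

```text
time_s: 6.3
position: [0.5152, -0.0709, 0.045]
tcp_rot: [[-0.998, -0.055, 0.005], [-0.055, 0.998, 0.003], [-0.005, 0.003, -1.0]]
force: [7.7, 10.3, -3.6]
opening: 0.16
grasp_force: 30.0
```

```bash
python3 -c "
from h import *
plan((513,-74,44,95));print(readout.read_state()['moment'])"
```

```text
t 6.3 at [515.2 -70.9  45. ] psi 93.2 F [ 7.7 10.3 -3.6] open 13.9 gf 30.0
(513, -74, 44, 95) [ 0.009 -0.012  0.004] [ 0.002  0.003 -0.02 ]
[ 1.86306514 -1.18283973 -0.58796492]
```

>>> {"api": "send_rows", "payload": {
  "moves": [
    [0, 0, 0, 0, 0, 0],
    [0, 0, 0, 0, 0, 0],
    [0, 0, 0, 0, 0, 0],
    [0, 0, 0, 0, 0, 0],
    [0, 0, 0, 0, 0, 0],
    [0, 0, -0.2, 0, 0, 0],
    [0, 0, -0.4, 0, 0, 0],
    [0, 0, -0.5, 0, 0, 0.0],
    [0, 0, -0.5, 0, 0, 0],
    [0, 0, -0.5, 0, 0, 0]
  ],
  "grip": 0.5
}}

```text
time_s: 7.3
position: [0.5125, -0.073, 0.1704]
tcp_rot: [[-0.998, -0.061, 0.001], [-0.061, 0.998, -0.0], [-0.001, -0.0, -1.0]]
force: [0.7, 0.0, -0.7]
opening: 0.499
grasp_force: 0.0
```

```bash
cat >> h.py <<'E'
def look(*names):
    for n in names:
        p,d,ci=snap(n);print(n);rusks(p,d,ci)
        W=cloud(d,ci);m=(W[...,2]>.058)&(W[...,2]<.075)&(abs(W[...,0]-.513)<.04)&(abs(W[...,1]+.075)<.035)
        if m.sum()>15: print('dial',m.sum(),*rect(W[m]))
        m=(W[...,2]>.07)&(W[...,2]<.095)&(abs(W[...,0]-.656)<.03)&(abs(W[...,1]-.064)<.05)
        if m.sum()>15: print('grip',m.sum(),W[m][:,2].max(),W[m].mean(0).round(4),*rect(W[m]))
    return p,d
E
python3 -c "
from h import *
look('scene','side')
plan((514,-72,170,92),(600,150,170,101),(618,281,60,101))"
```

```text
scene
rusk [354. 178.] 71 ztop 23.5 [619.3 280. ] [25.2 37.3] 25.2
rusk [402. 199.] 1364 ztop 17.7 [807.9 300.3] [144.1 152.3] 37.4
rusk [307. 202.] 77 ztop 50.5 [537.1  90.6] [22.6 37.2] 15.9
rusk [311. 221.] 77 ztop 52.0 [587.7  34.3] [24.4 38.3] 172.4
rusk [266. 277.] 146 ztop 23.5 [ 566.2 -210.1] [24.  69.9] 78.8
rusk [209. 294.] 146 ztop 23.0 [ 443.6 -358.6] [22.7 69.1] 136.2
rusk [326. 294.] 56 ztop 62.6 [ 771.3 -164. ] [28.4 54.4] 27.9
rusk [245. 318.] 750 ztop 20.1 [ 591.8 -357.5] [106.9 130.5] 93.1
rusk [230. 392.] 277 ztop 69.1 [ 689.3 -571.4] [ 39.1 124.9] 32.3
dial 57 [513.6 -74.7] [16.4 42.5] 1.7
grip 86 0.09177471039139498 [0.6597 0.0628 0.0823] [658.6  67.3] [13.5 74.2] 91.0
side
rusk [301. 157.] 386 ztop 17.8 [788.3 319.1] [ 95.5 148.2] 36.8
rusk [277. 184.] 90 ztop 23.6 [616.1 281.7] [21.2 36.9] 13.5
rusk [207. 204.] 48 ztop 53.8 [383.1 325. ] [ 4.5 40.6] 90.6
rusk [422. 212.] 171 ztop 65.1 [ 748.4 -154. ] [24.9 53.1] 107.3
rusk [302. 215.] 129 ztop 51.5 [533.7  92.6] [24.5 36.9] 8.2
rusk [329. 215.] 141 ztop 51.0 [584.3  35.2] [23.2 41.2] 175.8
rusk [419. 226.] 31 ztop 10.3 [ 743.6 -156.2] [16.1 50.6] 108.1
rusk [400. 271.] 299 ztop 23.2 [ 560.9 -209.1] [22.4 67. ] 85.0
rusk [463. 298.] 2376 ztop 20.8 [ 589.4 -356.9] [106.7 129.6] 93.4
rusk [591. 317.] 1187 ztop 67.8 [ 689.5 -581.7] [ 52.4 125.3] 42.7
rusk [430. 340.] 465 ztop 23.1 [ 439.2 -357.1] [22.8 67. ] 136.0
rusk [512. 393.] 351 ztop 19.0 [ 435.  -530.4] [37.9 54.2] 96.8
dial 105 [512.3 -73.4] [15.4 41.5] 1.1
grip 70 0.08933812759454096 [0.6552 0.0536 0.0805] [657.2  64.8] [13.7 69.5] 91.6
t 7.4 at [511.5 -72.7 168.8] psi 93.5 F [-1.2  0.9 -1.1] open 43.3 gf 0.0
(514, -72, 170, 92) [-0.01   0.002 -0.005] [ 0.001 -0.002  0.017]
(600, 150, 170, 101) [-0.375  0.875  0.   ] [ 0.   0.  -0.1]
(618, 281, 60, 101) [-0.171  0.501  0.44 ] [0. 0. 0.]
```

The dial reads off (bar at 1.4°, along the plate). The long rusks come first, since they are nearest.

```bash
python3 -c "
from h import *
plan((563.5,-160,120,10),(563.5,-209.5,60,-10),(563.5,-209.5,4,-10),(563.5,-209.5,100,-10),(588.5,-330.5,100,-86.5),(588.5,-330.5,11,-86.5))"
```

```text
t 7.4 at [511.5 -72.7 168.8] psi 93.5 F [-1.2  0.9 -1.1] open 43.3 gf 0.0
(563.5, -160, 120, 10) [-0.187 -0.362  0.194] [-0.001 -0.002  0.928]
(563.5, -209.5, 60, -10) [-0.195 -0.034  0.24 ] [0.    0.    0.222]
(563.5, -209.5, 4, -10) [0.    0.    0.224] [0. 0. 0.]
(563.5, -209.5, 100, -10) [ 0.     0.    -0.384] [0. 0. 0.]
(588.5, -330.5, 100, -86.5) [-0.459  0.183  0.   ] [0.   0.   0.85]
(588.5, -330.5, 11, -86.5) [0.    0.    0.356] [0. 0. 0.]
```

>>> {"api": "send_rows", "payload": {
  "moves": [
    [-0.1, -0.15, 0, 0, 0, 0.1],
    [-0.187, -0.362, 0.19, 0, 0, 0.93],
    [-0.187, -0.362, 0.19, 0, 0, 0.93],
    [-0.187, -0.362, 0.19, 0, 0, 0.93],
    [-0.187, -0.362, 0.19, 0, 0, 0.93],
    [-0.187, -0.362, 0.19, 0, 0, 0.93],
    [-0.187, -0.362, 0.19, 0, 0, 0.93],
    [-0.187, -0.362, 0.19, 0, 0, 0.93],
    [-0.187, -0.362, 0.19, 0, 0, 0.93],
    [-0.187, -0.362, 0.19, 0, 0, 0.93],
    [-0.187, -0.362, 0.19, 0, 0, 0.93],
    [-0.187, -0.362, 0.19, 0, 0, 0.93]
  ],
  "grip": 0.75
}}

```text
time_s: 8.6
position: [0.5641, -0.1601, 0.1211]
tcp_rot: [[-0.173, 0.985, -0.003], [0.985, 0.173, 0.001], [0.002, -0.002, -1.0]]
force: [-0.2, 0.3, 0.1]
opening: 0.752
grasp_force: 0.0
```

>>> {"api": "send_rows", "payload": {
  "moves": [
    [-0.195, -0.034, 0.24, 0, 0, 0.222],
    [-0.195, -0.034, 0.24, 0, 0, 0.222],
    [-0.195, -0.034, 0.24, 0, 0, 0.222],
    [-0.195, -0.034, 0.24, 0, 0, 0.222],
    [-0.195, -0.034, 0.24, 0, 0, 0.222]
  ]
}}

```text
time_s: 9.1
position: [0.5647, -0.2097, 0.0623]
tcp_rot: [[0.174, 0.985, -0.0], [0.985, -0.174, 0.0], [0.0, -0.001, -1.0]]
force: [0.4, 0.4, 0.2]
opening: 0.752
grasp_force: 0.0
```

```bash
python3 -c "
from h import *
look('side')
p,d,ci=snap('wrist');cv2.imwrite('pics/w1.png',p[...,::-1])
plan((563.5,-209.5,4,-10),(563.5,-209.5,100,-10))"
```

```text
side
rusk [312. 159.] 910 ztop 17.8 [804.6 301.3] [141.3 149.3] 38.1
rusk [277. 184.] 86 ztop 23.4 [616.  281.4] [24.1 37. ] 7.5
rusk [207. 204.] 49 ztop 54.0 [383.2 324.8] [ 3.6 43.4] 93.4
rusk [302. 215.] 127 ztop 51.3 [533.9  91.5] [24.2 37.2] 12.4
rusk [329. 215.] 139 ztop 51.3 [583.8  36.5] [24.4 39.5] 174.7
rusk [401. 272.] 266 ztop 23.0 [ 558.2 -211.1] [50.2 59. ] 49.2
rusk [463. 298.] 2362 ztop 20.8 [ 588.8 -357. ] [106.4 129.5] 93.4
rusk [591. 317.] 1173 ztop 67.6 [ 689.7 -582.7] [ 55.5 124.5] 39.9
rusk [430. 340.] 474 ztop 23.1 [ 439.8 -356.7] [23.5 67.8] 136.5
rusk [512. 393.] 352 ztop 19.0 [ 444.6 -521.9] [30.3 65.9] 131.4
dial 105 [513.1 -73.8] [14.2 43.4] 179.5
grip 166 0.09078560686870851 [0.6551 0.0636 0.0822] [657.   65.5] [14.7 69.7] 93.1
t 9.2 at [ 565.1 -209.6   62.9] psi -10.0 F [-0.4 -0.4  0.4] open 65.3 gf 0.0
(563.5, -209.5, 4, -10) [-0.001 -0.007  0.236] [ 0.     0.    -0.001]
(563.5, -209.5, 100, -10) [ 0.     0.    -0.384] [0. 0. 0.]
```

View pics/w1.png

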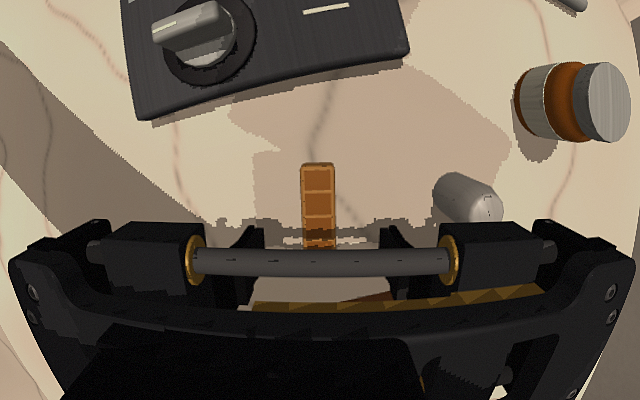

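The wrist picture shows the long rusk at (318,205), centred between the open fingers and parallel to them. I'm descending to grasp it.

>>> {"api": "send_rows", "payload": {
  "moves": [
    [0, 0, 0.12, 0, 0, 0],
    [0, -0.004, 0.2, 0, 0, 0],
    [0, -0.004, 0.236, 0, 0, 0],
    [0, -0.004, 0.236, 0, 0, 0],
    [0, -0.004, 0.236, 0, 0, 0]
  ]
}}

```text
time_s: 9.7
position: [0.5646, -0.2098, 0.0043]
tcp_rot: [[0.176, 0.984, 0.001], [0.984, -0.176, -0.001], [-0.0, 0.001, -1.0]]
force: [-0.3, -0.0, 0.1]
opening: 0.75
grasp_force: 0.0
```

>>> {"api": "send_rows", "payload": {
  "moves": [
    [0, 0, 0, 0, 0, 0],
    [0, 0, 0, 0, 0, 0],
    [0, 0, 0, 0, 0, 0],
    [0, 0, 0, 0, 0, 0],
    [0, 0, 0, 0, 0, 0],
    [0, 0, 0, 0, 0, 0],
    [0, 0, 0, 0, 0, 0],
    [0, 0, 0, 0, 0, 0],
    [0, 0, -0.1, 0, 0, 0],
    [0, 0, -0.25, 0, 0, 0],
    [0, 0, -0.384, 0, 0, 0],
    [0, 0, -0.384, 0, 0, 0]
  ],
  "grip": 0
}}

```text
time_s: 10.9
position: [0.567, -0.2114, 0.1042]
tcp_rot: [[0.176, 0.984, 0.009], [0.984, -0.176, -0.005], [-0.003, 0.009, -1.0]]
force: [0.9, -0.7, 0.4]
opening: 0.275
grasp_force: 29.9
```

>>> {"api": "send_rows", "payload": {
  "moves": [
    [-0.2, 0.08, 0, 0, 0, 0.1],
    [-0.459, 0.183, 0, 0, 0, 0.2],
    [-0.459, 0.183, 0, 0, 0, 0.85],
    [-0.459, 0.183, 0, 0, 0, 0.85],
    [-0.459, 0.183, 0, 0, 0, 0.85],
    [-0.459, 0.183, 0, 0, 0, 0.85],
    [-0.459, 0.183, 0, 0, 0, 0.85],
    [-0.459, 0.183, 0, 0, 0, 0.85],
    [-0.459, 0.183, 0, 0, 0, 0.85],
    [-0.459, 0.183, 0, 0, 0, 0.85],
    [-0.459, 0.183, 0, 0, 0, 0.85],
    [-0.459, 0.183, 0, 0, 0, 0.85]
  ]
}}

```text
time_s: 12.1
position: [0.5885, -0.3305, 0.0991]
tcp_rot: [[0.998, 0.06, -0.001], [0.06, -0.998, 0.001], [-0.001, -0.001, -1.0]]
force: [-0.3, 0.5, -0.1]
opening: 0.276
grasp_force: 29.9
```

```bash
python3 -c "
from h import *
look('scene','side')
plan((588.5,-330.5,11,-86.5))"
```

```text
scene
rusk [354. 179.] 72 ztop 24.2 [620.9 279.9] [22.8 38.4] 16.3
rusk [402. 199.] 1376 ztop 17.6 [807.7 301.7] [143.5 149.6] 37.1
rusk [307. 202.] 74 ztop 50.7 [537.5  90.2] [25.  36.3] 14.0
rusk [311. 221.] 77 ztop 49.7 [587.5  34.5] [22.7 39.2] 171.5
rusk [209. 294.] 152 ztop 23.0 [ 444.3 -357.5] [21.2 68.4] 135.6
rusk [326. 294.] 56 ztop 64.1 [ 775.5 -165.8] [23.2 51.1] 33.4
rusk [248. 324.] 443 ztop 20.0 [ 591.4 -358. ] [107.2 130.6] 93.3
rusk [230. 392.] 254 ztop 68.6 [ 690.4 -572.1] [ 36.2 125.4] 32.0
dial 54 [513.4 -74.4] [14.8 43.2] 178.9
grip 82 0.09295801526949615 [0.6598 0.0634 0.0835] [658.4  65.2] [14.6 71. ] 92.5
side
rusk [312. 159.] 912 ztop 17.8 [803.3 300.6] [141.9 149.5] 38.1
rusk [277. 184.] 91 ztop 22.5 [617.1 281.4] [23.3 40. ] 8.3
rusk [207. 205.] 50 ztop 54.0 [382.3 325. ] [ 4.6 41.2] 95.9
rusk [418. 211.] 108 ztop 65.4 [ 742.2 -146.2] [14.6 42.7] 85.5
rusk [302. 215.] 127 ztop 51.1 [532.9  92.3] [23.5 37.9] 14.3
rusk [329. 215.] 142 ztop 51.4 [584.9  34.4] [23.5 39.7] 175.9
rusk [463. 298.] 2332 ztop 20.6 [ 589.4 -356.8] [106.8 129. ] 93.2
rusk [591. 317.] 1174 ztop 67.7 [ 689.4 -582.6] [ 53.3 125. ] 43.5
rusk [430. 340.] 463 ztop 23.1 [ 439.3 -356.3] [23.  67.1] 135.8
rusk [512. 393.] 351 ztop 18.8 [ 445.4 -521.8] [31.8 65.7] 130.4
dial 109 [511.7 -73.7] [15.1 41.6] 0.8
grip 162 0.09078483758042842 [0.655  0.0635 0.0824] [656.9  65.6] [14.6 69.1] 92.2
t 12.2 at [ 588.6 -330.6   99.3] psi -86.6 F [ 0.1  0.8 -0.5] open 23.7 gf 29.9
(588.5, -330.5, 11, -86.5) [-0.    -0.001  0.353] [-0.     0.    -0.001]
```

>>> {"api": "send_rows", "payload": {
  "moves": [
    [0, 0, 0.12, 0, 0, 0],
    [0, 0, 0.24, 0, 0, 0],
    [0, 0, 0.31, 0, 0, 0],
    [0, 0, 0.352, 0, 0, 0],
    [0, 0, 0.352, 0, 0, 0],
    [0, 0, 0.352, 0, 0, 0]
  ]
}}

```text
time_s: 12.8
position: [0.5893, -0.3312, 0.0123]
tcp_rot: [[0.998, 0.058, 0.001], [0.058, -0.998, -0.001], [0.001, 0.001, -1.0]]
force: [-0.8, -0.2, 0.7]
opening: 0.272
grasp_force: 29.9
```

>>> {"api": "send_rows", "payload": {
  "moves": [
    [0, 0, 0, 0, 0, 0],
    [0, 0, 0, 0, 0, 0],
    [0, 0, 0, 0, 0, 0],
    [0, 0, 0, 0, 0, 0],
    [0, 0, -0.05, 0, 0, 0],
    [0, 0, -0.15, 0, 0, 0],
    [0, 0, -0.3, 0, 0, 0],
    [0, 0, -0.356, 0, 0, 0],
    [0, 0, -0.356, 0, 0, 0],
    [0, 0, -0.356, 0, 0, 0]
  ],
  "grip": 0.35
}}

```text
time_s: 13.8
position: [0.5883, -0.3304, 0.1003]
tcp_rot: [[0.998, 0.058, -0.001], [0.058, -0.998, 0.0], [-0.001, -0.0, -1.0]]
force: [-0.8, 0.2, -0.4]
opening: 0.349
grasp_force: 0.0
```

```bash
python3 -c "
from h import *
look('side')
plan((441.7,-357.2,60,-134),(441.7,-357.2,4,-134),(441.7,-357.2,100,-134),(591.7,-384.5,100,-86.5),(591.7,-384.5,11,-86.5))"
```

```text
side
rusk [312. 159.] 907 ztop 17.8 [804.4 301.6] [141.2 152.7] 37.6
rusk [277. 184.] 91 ztop 23.5 [615.7 281.8] [23.2 38. ] 15.9
rusk [207. 205.] 49 ztop 53.7 [382.5 323.5] [ 2.4 42.6] 90.4
rusk [418. 211.] 103 ztop 65.7 [ 741.9 -145.4] [14.4 40.9] 85.0
rusk [302. 215.] 129 ztop 51.5 [533.4  92.7] [24.  38.1] 11.5
rusk [329. 215.] 141 ztop 51.2 [583.8  35.7] [23.5 39.2] 173.1
rusk [463. 297.] 2362 ztop 24.2 [ 589.  -356.9] [107.2 128.9] 93.0
rusk [591. 317.] 1180 ztop 67.7 [ 689.7 -581.5] [ 52.5 124.7] 41.6
rusk [430. 340.] 463 ztop 23.1 [ 439.4 -357.1] [22.6 68.1] 135.6
rusk [512. 393.] 351 ztop 18.9 [ 445.  -521.3] [31.  64.4] 131.5
dial 108 [511.8 -73.2] [15.3 40.8] 4.3
grip 163 0.09118425528447441 [0.6549 0.064  0.0825] [656.5  65.6] [14.7 69.6] 93.6
t 13.8 at [ 587.7 -330.    99.4] psi -86.7 F [-0.5  0.  -1.1] open 30.6 gf 0.0
(441.7, -357.2, 60, -134) [-0.589  0.075  0.158] [-0.001  0.002  0.526]
(441.7, -357.2, 4, -134) [0.    0.    0.224] [0. 0. 0.]
(441.7, -357.2, 100, -134) [ 0.     0.    -0.384] [0. 0. 0.]
(591.7, -384.5, 100, -86.5) [ 0.507 -0.338  0.   ] [ 0.     0.    -0.528]
(591.7, -384.5, 11, -86.5) [0.    0.    0.356] [0. 0. 0.]
```

>>> {"api": "send_rows", "payload": {
  "moves": [
    [-0.2, 0.03, 0.05, 0, 0, 0.1],
    [-0.59, 0.075, 0.16, 0, 0, 0.526],
    [-0.59, 0.075, 0.16, 0, 0, 0.526],
    [-0.59, 0.075, 0.16, 0, 0, 0.526],
    [-0.59, 0.075, 0.16, 0, 0, 0.526],
    [-0.59, 0.075, 0.16, 0, 0, 0.526],
    [-0.59, 0.075, 0.16, 0, 0, 0.526],
    [-0.59, 0.075, 0.16, 0, 0, 0.526],
    [-0.59, 0.075, 0.16, 0, 0, 0.526],
    [-0.59, 0.075, 0.382, 0, 0, 0.526],
    [-0.59, 0.075, 0.382, 0, 0, 0.526],
    [-0.59, 0.075, 0.382, 0, 0, 0.526]
  ],
  "grip": 0.75
}}

```text
time_s: 15.05
position: [0.4415, -0.3567, 0.0038]
tcp_rot: [[0.72, -0.694, -0.003], [-0.694, -0.72, 0.004], [-0.005, -0.0, -1.0]]
force: [0.2, 0.3, 0.0]
opening: 0.749
grasp_force: 0.0
```

>>> {"api": "send_rows", "payload": {
  "moves": [
    [0, 0, 0, 0, 0, 0],
    [0, 0, 0, 0, 0, 0],
    [0, 0, 0, 0, 0, 0],
    [0, 0, 0, 0, 0, 0],
    [0, 0, 0, 0, 0, 0],
    [0, 0, 0, 0, 0, 0],
    [0, 0, 0, 0, 0, 0],
    [0, 0, 0, 0, 0, 0],
    [0, 0, -0.1, 0, 0, 0],
    [0, 0, -0.25, 0, 0, 0],
    [0, 0, -0.384, 0, 0, 0],
    [0, 0, -0.384, 0, 0, 0]
  ],
  "grip": 0
}}

```text
time_s: 16.25
position: [0.4448, -0.3605, 0.1052]
tcp_rot: [[0.719, -0.695, 0.006], [-0.694, -0.719, -0.007], [0.009, 0.001, -1.0]]
force: [1.3, -0.2, -0.3]
opening: 0.273
grasp_force: 30.0
```

>>> {"api": "send_rows", "payload": {
  "moves": [
    [0.2, -0.13, 0, 0, 0, -0.1],
    [0.507, -0.338, 0, 0, 0, -0.528],
    [0.507, -0.338, 0, 0, 0, -0.528],
    [0.507, -0.338, 0, 0, 0, -0.528],
    [0.507, -0.338, 0, 0, 0, -0.528],
    [0.507, -0.338, 0, 0, 0, -0.528],
    [0.507, -0.338, 0, 0, 0, -0.528],
    [0.507, -0.338, 0, 0, 0, -0.528],
    [0.507, -0.338, 0, 0, 0, -0.528],
    [0.507, -0.338, 0, 0, 0, -0.528]
  ]
}}

```text
time_s: 17.25
position: [0.5922, -0.3853, 0.1009]
tcp_rot: [[0.998, 0.061, -0.0], [0.061, -0.998, 0.0], [-0.0, -0.0, -1.0]]
force: [0.5, -0.1, -0.4]
opening: 0.271
grasp_force: 30.0
```

```bash
python3 -c "
from h import *
p,d,ci=snap('scene');cv2.imwrite('pics/s2.png',p[...,::-1])
plan((591.7,-384.5,11,-86.5))"
```

```text
t 17.3 at [ 592.3 -385.3  101. ] psi -86.5 F [ 0.6  0.4 -0.7] open 23.5 gf 30.0
(591.7, -384.5, 11, -86.5) [-0.002 -0.003  0.36 ] [-0.  0. -0.]
```

View pics/s2.png

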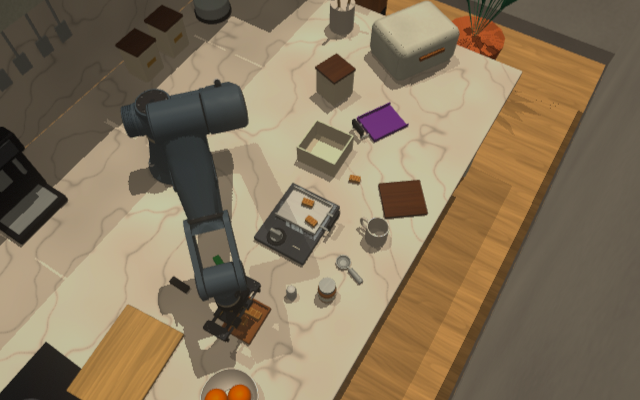

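The picture shows the first long rusk in the box near (258,310) and the second held above it. The lone short rusk is still at (355,180), and no second one is in sight. I'm placing the second long rusk, then crossing to the short one.

>>> {"api": "send_rows", "payload": {
  "moves": [
    [0, 0, 0.12, 0, 0, 0],
    [0, 0, 0.24, 0, 0, 0],
    [0, 0, 0.31, 0, 0, 0],
    [0, 0, 0.358, 0, 0, 0],
    [0, 0, 0.358, 0, 0, 0],
    [0, 0, 0.358, 0, 0, 0]
  ]
}}

```text
time_s: 17.9
position: [0.593, -0.3858, 0.012]
tcp_rot: [[0.998, 0.061, 0.001], [0.061, -0.998, -0.001], [0.001, 0.001, -1.0]]
force: [0.0, 0.7, -0.5]
opening: 0.273
grasp_force: 30.0
```

>>> {"api": "send_rows", "payload": {
  "moves": [
    [0, 0, 0, 0, 0, 0],
    [0, 0, 0, 0, 0, 0],
    [0, 0, 0, 0, 0, 0],
    [0, 0, 0, 0, 0, 0],
    [0, 0, -0.05, 0, 0, 0],
    [0, 0, -0.15, 0, 0, 0],
    [0, 0, -0.3, 0, 0, 0],
    [0, 0, -0.5, 0, 0, 0],
    [0, 0, -0.7, 0, 0, 0],
    [0, 0, -0.7, 0, 0, 0],
    [0, 0, -0.7, 0, 0, 0]
  ],
  "grip": 0.35
}}

```text
time_s: 19.0
position: [0.5933, -0.386, 0.1899]
tcp_rot: [[0.998, 0.062, 0.004], [0.062, -0.998, -0.004], [0.004, 0.004, -1.0]]
force: [0.5, 0.9, -0.4]
opening: 0.35
grasp_force: 0.0
```

>>> {"api": "send_rows", "payload": {
  "moves": [
    [0, -0.2, 0, 0, 0, 0],
    [0, -0.4, 0, 0, 0, 0],
    [0, -0.6, 0, 0, 0, 0],
    [0, -0.8, 0, 0, 0, 0],
    [0, -1, 0, 0, 0, 0]
  ],
  "grip": 0.75
}}

```text
time_s: 19.5
position: [0.5752, -0.1333, 0.1848]
tcp_rot: [[0.998, 0.061, -0.004], [0.061, -0.998, 0.002], [-0.004, -0.002, -1.0]]
force: [0.6, -0.1, -0.5]
opening: 0.705
grasp_force: 0.0
```

>>> {"api": "send_rows", "payload": {
  "moves": [
    [0, -0.2, 0, 0, 0, 0],
    [0, -0.4, 0, 0, 0, 0],
    [0, -0.6, 0, 0, 0, 0],
    [0, -0.8, 0, 0, 0, 0],
    [0, -1, 0, 0, 0, 0],
    [0, -1, 0, 0, 0, 0]
  ]
}}

```text
time_s: 20.1
position: [0.5586, 0.1197, 0.1849]
tcp_rot: [[0.998, 0.069, -0.005], [0.069, -0.998, 0.002], [-0.005, -0.002, -1.0]]
force: [-1.3, -1.7, -0.3]
opening: 0.75
grasp_force: 0.0
```

```bash
python3 -c "
from h import *
look('scene','side')
plan((618,281,60,-77))"
```

```text
scene
rusk [354. 179.] 72 ztop 23.8 [621.8 281.3] [27.1 38.5] 8.9
rusk [402. 199.] 1364 ztop 17.6 [807.5 301.9] [143.8 151.1] 38.1
rusk [308. 202.] 76 ztop 50.1 [538.6  91.6] [23.1 38.6] 12.5
rusk [311. 221.] 78 ztop 51.8 [587.   34.1] [22.  37.8] 174.0
rusk [326. 294.] 54 ztop 61.9 [ 771.5 -163.9] [28.2 54.2] 29.0
rusk [245. 318.] 960 ztop 25.9 [ 591.9 -358.3] [104.8 129.9] 93.9
rusk [230. 392.] 267 ztop 68.8 [ 690.5 -570.7] [ 39.  122.2] 32.3
dial 55 [515.  -75.3] [14.9 42.7] 7.1
grip 89 0.0927554861550603 [0.6601 0.0629 0.0832] [659.1  63.8] [13.9 69.1] 92.4
side
rusk [300. 160.] 340 ztop 17.9 [776.3 334.5] [ 61.3 147.6] 42.5
rusk [324. 162.] 270 ztop 17.9 [827.9 266.2] [ 57. 143.] 37.4
rusk [277. 184.] 90 ztop 23.2 [616.6 279.9] [24.1 38.6] 6.3
rusk [207. 205.] 50 ztop 54.7 [382.9 322.7] [ 4.5 44.6] 90.1
rusk [422. 212.] 171 ztop 64.6 [ 748.4 -153.7] [27.9 52.4] 108.1
rusk [302. 215.] 127 ztop 51.2 [534.5  91.6] [22.2 39.1] 10.0
rusk [329. 215.] 138 ztop 51.5 [584.5  35.6] [23.5 40.3] 176.2
rusk [463. 297.] 2377 ztop 27.0 [ 587.8 -357.3] [104.7 129.3] 93.8
rusk [591. 317.] 1189 ztop 67.8 [ 685.2 -585.2] [ 53.9 135.7] 43.5
rusk [512. 393.] 349 ztop 18.9 [ 445.1 -521.7] [31.2 65.8] 131.6
dial 106 [512.6 -73.8] [15.1 42.7] 4.6
grip 168 0.09121648841737812 [0.6548 0.0634 0.0822] [657.6  64.2] [15.9 70.8] 90.7
t 20.2 at [560.1 114.9 185.1] psi -86.3 F [ 0.1  0.3 -1.1] open 65.1 gf 0.0
(618, 281, 60, -77) [ 0.276 -0.648  0.499] [ 0.     0.002 -0.103]
```

>>> {"api": "send_rows", "payload": {
  "moves": [
    [0.1, -0.2, 0, 0, 0, -0.05],
    [0.276, -0.4, 0.1, 0, 0, -0.08],
    [0.276, -0.55, 0.3, 0, 0, -0.08],
    [0.276, -0.648, 0.5, 0, 0, -0.08],
    [0.276, -0.648, 0.5, 0, 0, -0.08],
    [0.276, -0.648, 0.5, 0, 0, -0.08],
    [0.276, -0.648, 0.5, 0, 0, -0.08]
  ]
}}

```text
time_s: 20.9
position: [0.6204, 0.2777, 0.0603]
tcp_rot: [[0.983, 0.185, -0.003], [0.185, -0.983, -0.002], [-0.003, 0.001, -1.0]]
force: [0.3, 0.1, -0.3]
opening: 0.752
grasp_force: 0.0
```

```bash
python3 -c "
from h import *
p,d,ci=snap('wrist');cv2.imwrite('pics/w2.png',p[...,::-1])
plan((618,281,4,-79),(618,281,130,-79),(492,45,130,-88),(492,45,33,-88))"
```

```text
t 20.9 at [621.7 277.7  62. ] psi -79.4 F [0.7 0.3 0. ] open 65.9 gf 0.0
(618, 281, 4, -79) [-0.012 -0.016  0.232] [ 0.    -0.    -0.004]
(618, 281, 130, -79) [ 0.     0.    -0.504] [0. 0. 0.]
(492, 45, 130, -88) [-0.675  0.83   0.   ] [0.  0.  0.1]
(492, 45, 33, -88) [0.    0.    0.388] [0. 0. 0.]
```

View pics/w2.png

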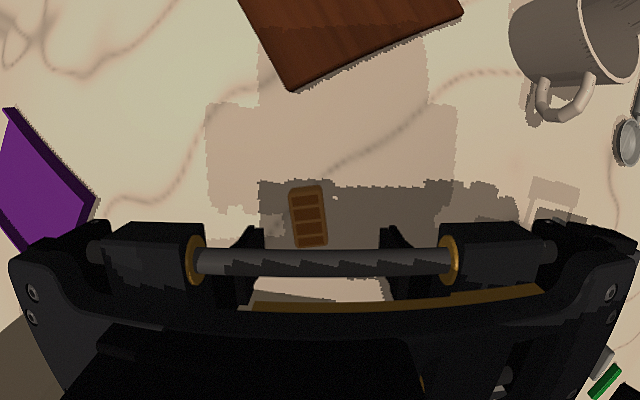

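The wrist picture shows the short rusk at (308,216), between the fingers but turned a few degrees. I'll cast its corners to get its position and angle.

```bash
cat >> h.py <<'E'
def wcast(px,z,s,ci):
    px=np.atleast_2d(px).astype(float);T=np.array(ci['tool_from_camera'])
    dx=(px[:,0]-ci['cx']);dy=(px[:,1]-ci['cy']);r=np.hypot(dx,dy);th=r/ci['fx']
    ray=np.c_[np.sin(th)*dx/r,np.sin(th)*dy/r,np.cos(th)]
    R=s['tcp_rot'];o=s['position']+R@T[:3,3];w=ray@T[:3,:3].T@R.T
    return o+w*((z-o[2])/w[:,2])[:,None]
E
python3 - <<'E'
from h import *
s=readout.read_state();p,d,ci=snap('wrist')
hsv=cv2.cvtColor(p[170:260,270:345],cv2.COLOR_RGB2HSV)
m=((hsv[...,0]<22)&(hsv[...,1]>140)).astype(np.uint8)
k,l,st,c=cv2.connectedComponentsWithStats(m);i=1+st[1:,4].argmax();v,u=np.where(l==i)
for z in(.02,.023):
    P=wcast(np.c_[u+270,v+170],z,s,ci);print(len(P),rect(P))
E
```

```text
1979 (array([620.6, 287.2]), array([23.8, 44.4]), 17.4)
1979 (array([621.6, 287.2]), array([23.4, 43.7]), 17.4)
```

```bash
python3 -c "
from h import *
plan((620,284,4,-74),(620,284,130,-74),(492,45,130,-88),(492,45,32,-88))"
```

```text
t 21.0 at [622.3 277.8  63.1] psi -79.4 F [0.8 0.5 0.5] open 65.6 gf 0.0
(620, 284, 4, -74) [-0.005 -0.026  0.236] [ 0.    -0.002 -0.06 ]
(620, 284, 130, -74) [ 0.     0.    -0.504] [0. 0. 0.]
(492, 45, 130, -88) [-0.756  0.778  0.   ] [0.    0.    0.156]
(492, 45, 32, -88) [0.    0.    0.392] [0. 0. 0.]
```

>>> {"api": "send_rows", "payload": {
  "moves": [
    [-0.005, -0.026, 0.1, 0, 0, -0.06],
    [-0.005, -0.026, 0.18, 0, 0, -0.06],
    [-0.005, -0.026, 0.236, 0, 0, -0.06],
    [-0.005, -0.026, 0.236, 0, 0, -0.06],
    [-0.005, -0.026, 0.236, 0, 0, -0.06]
  ]
}}

```text
time_s: 21.5
position: [0.6192, 0.2853, 0.0037]
tcp_rot: [[0.961, 0.277, 0.002], [0.277, -0.961, 0.0], [0.002, 0.0, -1.0]]
force: [-0.7, -0.5, -0.5]
opening: 0.752
grasp_force: 0.0
```

>>> {"api": "send_rows", "payload": {
  "moves": [
    [0, 0, 0, 0, 0, 0],
    [0, 0, 0, 0, 0, 0],
    [0, 0, 0, 0, 0, 0],
    [0, 0, 0, 0, 0, 0],
    [0, 0, 0, 0, 0, 0],
    [0, 0, 0, 0, 0, 0],
    [0, 0, 0, 0, 0, 0],
    [0, 0, 0, 0, 0, 0],
    [0, 0, -0.15, 0, 0, 0],
    [0, 0, -0.35, 0, 0, 0],
    [0, 0, -0.5, 0, 0, 0],
    [0, 0, -0.5, 0, 0, 0]
  ],
  "grip": 0
}}

```text
time_s: 22.7
position: [0.6227, 0.2872, 0.1345]
tcp_rot: [[0.961, 0.278, 0.013], [0.278, -0.961, 0.004], [0.014, 0.0, -1.0]]
force: [0.4, -0.4, 0.4]
opening: 0.273
grasp_force: 29.9
```

>>> {"api": "send_rows", "payload": {
  "moves": [
    [-0.15, 0.15, 0, 0, 0, 0.04],
    [-0.3, 0.3, 0, 0, 0, 0.08],
    [-0.45, 0.45, 0, 0, 0, 0.12],
    [-0.6, 0.6, 0, 0, 0, 0.15],
    [-0.756, 0.778, 0, 0, 0, 0.156],
    [-0.756, 0.778, 0, 0, 0, 0.156],
    [-0.756, 0.778, 0, 0, 0, 0.156],
    [-0.756, 0.778, 0, 0, 0, 0.156]
  ]
}}

```text
time_s: 23.5
position: [0.4908, 0.0464, 0.1273]
tcp_rot: [[0.999, 0.035, 0.0], [0.035, -0.999, 0.0], [0.0, -0.0, -1.0]]
force: [-0.5, 0.1, -0.0]
opening: 0.272
grasp_force: 29.9
```

```bash
python3 -c "
from h import *
look('side')
plan((492,45,32,-88),(492,45,150,-88),(656.5,65,150,2.5))"
```

```text
side
rusk [324. 158.] 348 ztop 18.0 [829.6 271.5] [ 64.6 148.1] 39.9
rusk [207. 204.] 49 ztop 54.4 [382.6 324.1] [ 2.8 43.1] 92.9
rusk [422. 212.] 171 ztop 64.6 [ 748.7 -154.2] [24.6 52.8] 109.0
rusk [302. 215.] 124 ztop 51.2 [533.4  92. ] [24.  37.7] 9.0
rusk [329. 215.] 140 ztop 50.9 [584.3  36. ] [22.9 42.1] 174.2
rusk [419. 227.] 31 ztop 10.9 [ 742.6 -156.5] [15.7 50.5] 107.9
rusk [463. 298.] 2379 ztop 27.0 [ 588.4 -357.1] [104. 129.] 93.2
rusk [591. 317.] 1191 ztop 67.9 [ 685.5 -586.7] [ 52.5 135.9] 42.1
rusk [512. 393.] 351 ztop 19.0 [ 435.3 -530.3] [37.9 53.8] 95.9
dial 107 [512.8 -73.7] [14.4 42.6] 3.9
grip 72 0.0911509922763531 [0.6555 0.0429 0.0813] [657.2  47.9] [13.6 35.2] 91.9
t 23.6 at [491.3  46.9 127.4] psi -87.9 F [0.3 1.2 0.3] open 23.5 gf 29.9
(492, 45, 32, -88) [0.002 0.008 0.381] [-0.    -0.     0.001]
(492, 45, 150, -88) [ 0.     0.    -0.472] [0. 0. 0.]
(656.5, 65, 150, 2.5) [ 0.66  -0.057  0.   ] [-0.    -0.    -1.006]
```

>>> {"api": "send_rows", "payload": {
  "moves": [
    [0, 0.005, 0.12, 0, 0, 0],
    [0, 0.005, 0.26, 0, 0, 0],
    [0, 0.005, 0.34, 0, 0, 0],
    [0, 0.005, 0.38, 0, 0, 0],
    [0, 0.005, 0.38, 0, 0, 0],
    [0, 0.005, 0.38, 0, 0, 0]
  ]
}}

```text
time_s: 24.15
position: [0.4914, 0.046, 0.0327]
tcp_rot: [[0.999, 0.038, 0.001], [0.038, -0.999, -0.0], [0.001, 0.0, -1.0]]
force: [-0.4, 0.3, 0.3]
opening: 0.274
grasp_force: 30.0
```

>>> {"api": "send_rows", "payload": {
  "moves": [
    [0, 0, 0, 0, 0, 0],
    [0, 0, 0, 0, 0, 0],
    [0, 0, 0, 0, 0, 0],
    [0, 0, 0, 0, 0, 0],
    [0, 0, 0, 0, 0, 0],
    [0, 0, -0.1, 0, 0, 0],
    [0, 0, -0.25, 0, 0, 0],
    [0, 0, -0.45, 0, 0, 0],
    [0, 0, -0.5, 0, 0, 0],
    [0, 0, -0.5, 0, 0, 0]
  ],
  "grip": 0.45
}}

```text
time_s: 25.15
position: [0.4924, 0.045, 0.1601]
tcp_rot: [[0.999, 0.036, 0.006], [0.036, -0.999, -0.001], [0.006, 0.001, -1.0]]
force: [1.3, -0.5, 0.9]
opening: 0.447
grasp_force: 0.0
```

>>> {"api": "send_rows", "payload": {
  "moves": [
    [0.15, 0, 0, 0, 0, -0.1],
    [0.3, -0.02, 0, 0, 0, -0.2],
    [0.45, -0.04, 0, 0, 0, -0.3],
    [0.6, -0.057, 0, 0, 0, -0.4],
    [0.66, -0.057, 0, 0, 0, -0.5],
    [0.66, -0.057, 0, 0, 0, -0.6],
    [0.66, -0.057, 0, 0, 0, -0.7],
    [0.66, -0.057, 0, 0, 0, -0.8],
    [0.66, -0.057, 0, 0, 0, -0.9],
    [0.66, -0.057, 0, 0, 0, -1],
    [0.66, -0.057, 0, 0, 0, -1],
    [0.66, -0.057, 0, 0, 0, -1]
  ]
}}

```text
time_s: 26.35
position: [0.6537, 0.0655, 0.1552]
tcp_rot: [[-0.036, 0.999, -0.004], [0.999, 0.036, 0.0], [0.0, -0.004, -1.0]]
force: [-0.3, -0.6, -0.6]
opening: 0.449
grasp_force: 0.0
```

```bash
python3 -c "
from h import *
look('scene')
p,d,ci=snap('side');rusks(p,d,ci);cv2.imwrite('pics/s3.png',cv2.resize(p[130:310,200:500,::-1],None,fx=2.5,fy=2.5))
plan((656.5,65,52,2.5))"
```

```text
scene
rusk [402. 198.] 1373 ztop 17.6 [807.9 300.8] [143.9 150.4] 38.1
rusk [307. 202.] 76 ztop 51.1 [537.2  90.3] [20.4 38.7] 9.3
rusk [289. 207.] 76 ztop 51.7 [494.7  42.3] [23.4 39.8] 10.8
rusk [311. 221.] 75 ztop 52.2 [588.6  34.1] [21.2 38.9] 174.3
rusk [326. 294.] 56 ztop 63.3 [ 771.8 -165.4] [26.1 54.6] 25.9
rusk [245. 318.] 961 ztop 25.7 [ 592.5 -358.4] [104.8 129.4] 94.1
rusk [231. 392.] 264 ztop 68.7 [ 689.2 -573.4] [ 36.1 123.1] 32.9
dial 57 [514.1 -74.5] [15.3 41.9] 0.7
grip 74 0.09400203189868281 [0.6602 0.0582 0.0826] [659.4  61.8] [13.4 63.6] 92.8
rusk [308. 161.] 661 ztop 17.9 [802.5 302.1] [137.3 147.9] 37.9
rusk [207. 205.] 50 ztop 55.4 [382.8 323.7] [ 3.2 42.9] 89.0
rusk [422. 212.] 171 ztop 64.8 [ 749.3 -154.3] [25.8 53.5] 108.8
rusk [302. 215.] 128 ztop 51.4 [534.4  92.1] [24.3 38.5] 11.2
rusk [329. 215.] 136 ztop 51.2 [584.1  36.7] [24.  39.7] 176.1
rusk [419. 227.] 30 ztop 10.5 [ 742.5 -156.1] [16.8 50. ] 107.2
rusk [304. 231.] 147 ztop 51.1 [490.1  42.1] [22.5 37.9] 2.2
rusk [463. 298.] 2391 ztop 26.9 [ 588.4 -357.2] [104.1 129.2] 93.5
rusk [591. 317.] 1175 ztop 67.9 [ 689.6 -582.4] [ 51.7 125. ] 42.0
rusk [512. 393.] 351 ztop 19.1 [ 435.3 -530.5] [38. 55.] 98.6
t 26.4 at [654.1  65.5 155.9] psi 2.0 F [ 0.2 -0.6  0.4] open 39.1 gf 0.0
(656.5, 65, 52, 2.5) [-0.002  0.011  0.415] [-0.002 -0.    -0.006]
```

View pics/s3.png

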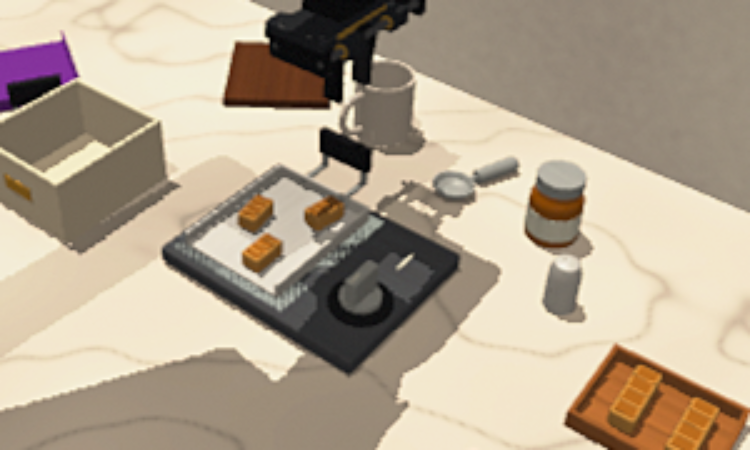

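The crop shows three short rusks on the tray at (255,212), (323,212) and (262,252), both long rusks flat in the box at lower right, and the bar just below the gripper. I'm grasping the tray bar.

>>> {"api": "send_rows", "payload": {
  "moves": [
    [0, 0.014, 0.1, 0, 0, 0],
    [0, 0.014, 0.25, 0, 0, 0],
    [0, 0.014, 0.36, 0, 0, 0],
    [0, 0.014, 0.415, 0, 0, 0],
    [0, 0.014, 0.415, 0, 0, 0],
    [0, 0.014, 0.415, 0, 0, 0]
  ]
}}

```text
time_s: 27.05
position: [0.6592, 0.0656, 0.0543]
tcp_rot: [[-0.036, 0.999, 0.001], [0.999, 0.036, -0.0], [-0.0, 0.001, -1.0]]
force: [0.7, -0.1, 0.3]
opening: 0.446
grasp_force: 0.0
```

>>> {"api": "send_rows", "payload": {
  "moves": [
    [0, 0, 0, 0, 0, 0],
    [0, 0, 0, 0, 0, 0],
    [0, 0, 0, 0, 0, 0],
    [0, 0, 0, 0, 0, 0],
    [0, 0, 0, 0, 0, 0],
    [0, 0, 0, 0, 0, 0],
    [0, 0, 0, 0, 0, 0],
    [0, 0, 0, 0, 0, 0],
    [0, 0, 0, 0, 0, 0]
  ],
  "grip": 0
}}

```text
time_s: 27.95
position: [0.6587, 0.0657, 0.0543]
tcp_rot: [[-0.036, 0.999, 0.0], [0.999, 0.036, 0.0], [0.0, 0.0, -1.0]]
force: [-1.0, -0.4, 5.5]
opening: 0.141
grasp_force: 30.0
```

>>> {"api": "send_rows", "payload": {
  "moves": [
    [0, 0, -0.02, 0, 0, 0],
    [0, 0, -0.05, 0, 0, 0],
    [0, 0, -0.08, 0, 0, 0],
    [0, 0, -0.12, 0, 0, 0],
    [0, 0, -0.16, 0, 0, 0],
    [0, 0, -0.2, 0, 0, 0],
    [0, 0, -0.2, 0, 0, 0],
    [0, 0, -0.2, 0, 0, 0]
  ]
}}

```text
time_s: 28.75
position: [0.6587, 0.0656, 0.1044]
tcp_rot: [[-0.036, 0.999, 0.001], [0.999, 0.036, -0.0], [-0.0, 0.001, -1.0]]
force: [-0.5, -0.2, -3.6]
opening: 0.135
grasp_force: 30.0
```

Run:
```python
from h import *
p,d,ci=snap('side');rusks(p,d,ci)
cv2.imwrite('pics/s4.png',cv2.resize(p[130:310,200:500,::-1],None,fx=2.5,fy=2.5))
plan((657.5,65,110,2.5))
W=cloud(d,ci);hsv=cv2.cvtColor(p,cv2.COLOR_RGB2HSV)
m=(W[...,2]>.05)&(W[...,2]<.11)&(W[...,0]>.44)&(W[...,0]<.61)&(W[...,1]>-.03)&(W[...,1]<.13)&(hsv[...,1]<60)
P=W[m];A=np.c_[P[:,:2],np.ones(len(P))];print(len(P),np.percentile(P[:,2],[5,25,50,75,95]).round(4));k=P[:,2]<np.median(P[:,2])+.006
print(np.linalg.lstsq(A[k],P[k,2],rcond=None)[0])
```

```text
rusk [302. 158.] 433 ztop 18.0 [792.1 317.9] [100.4 149.9] 37.6
rusk [207. 205.] 50 ztop 54.4 [382.6 323.8] [ 3.9 43. ] 92.4
rusk [422. 212.] 169 ztop 65.3 [ 748.6 -154.4] [23.5 52.5] 109.9
rusk [420. 227.] 29 ztop 10.9 [ 740.8 -160.3] [13.4 47. ] 116.2
rusk [463. 298.] 2388 ztop 26.8 [ 588.3 -357.2] [104.8 129. ] 93.2
rusk [591. 317.] 1184 ztop 67.9 [ 689.9 -582.2] [ 52.9 122. ] 41.5
rusk [512. 393.] 351 ztop 18.8 [ 445.5 -521.5] [31.7 65.1] 131.1
t 28.8 at [658.3  65.7 103.8] psi 2.1 F [ 0.7  1.  -3.1] open 11.9 gf 30.0
(657.5, 65, 110, 2.5) [-0.003 -0.003 -0.025] [-0.    -0.    -0.005]
1468 [0.0768 0.0783 0.0794 0.0818 0.0934]
[0.00606432 0.00185792 0.07580627]
```

View pics/s4.png

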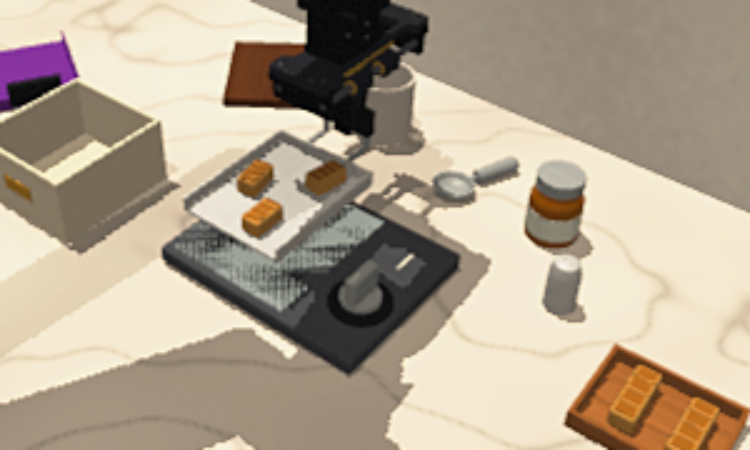

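The tray is lifted and level at z of about 79 mm, with all three rusks still on it. I'm planning the carry, keeping the lip over the canister, and then the tilt.

Run:
```python
from h import *
def T(th,lx=489,ly=336,lz=110,az=17):
    t=np.radians(th);a=np.radians(az);u=198*np.cos(t)-26*np.sin(t)
    return (round(lx+u*np.cos(a),1),round(ly+u*np.sin(a),1),round(lz+198*np.sin(t)+26*np.cos(t),1),az,th)
a=(658.5,65.5,160,2.1); b=(668,230,160,9)
plan(a,b,T(0))
for th in (12,24,36,46): plan(T(th),start=T(0))
```

```text
t 28.8 at [658.3  65.7 103.8] psi 2.1 F [ 0.7  1.  -3.1] open 11.9 gf 30.0
(658.5, 65.5, 160, 2.1) [-0.001  0.001 -0.225] [-0. -0. -0.]
(668, 230, 160, 9) [0.656 0.062 0.   ] [ 0.     0.    -0.077]
(np.float64(678.3), np.float64(393.9), np.float64(136.0), 17, 0) [0.641 0.143 0.096] [ 0.     0.    -0.089]
t 28.8 at [658.3  65.7 103.8] psi 2.1 F [ 0.7  1.  -3.1] open 11.9 gf 30.0
(np.float64(669.0), np.float64(391.0), np.float64(176.6), 17, 12) [-0.    -0.039 -0.162] [-0.133 -0.     0.   ]
t 28.8 at [658.3  65.7 103.8] psi 2.1 F [ 0.7  1.  -3.1] open 11.9 gf 30.0
(np.float64(651.9), np.float64(385.8), np.float64(214.3), 17, 24) [-0.    -0.11  -0.313] [-0.267  0.     0.   ]
t 28.8 at [658.3  65.7 103.8] psi 2.1 F [ 0.7  1.  -3.1] open 11.9 gf 30.0
(np.float64(627.6), np.float64(378.4), np.float64(247.4), 17, 36) [ 0.    -0.212 -0.446] [-0.4 -0.   0. ]
t 28.8 at [658.3  65.7 103.8] psi 2.1 F [ 0.7  1.  -3.1] open 11.9 gf 30.0
(np.float64(602.6), np.float64(370.7), np.float64(270.5), 17, 46) [-0.    -0.317 -0.538] [-0.511 -0.    -0.   ]
```

>>> {"api": "send_rows", "payload": {
  "moves": [
    [0, 0, -0.03, 0, 0, 0],
    [0, 0, -0.08, 0, 0, 0],
    [0, 0, -0.13, 0, 0, 0],
    [0, 0, -0.18, 0, 0, 0],
    [0, 0, -0.21, 0, 0, 0],
    [0, 0, -0.225, 0, 0, 0],
    [0, 0, -0.225, 0, 0, 0]
  ]
}}

```text
time_s: 29.5
position: [0.6589, 0.0656, 0.161]
tcp_rot: [[-0.036, 0.999, 0.001], [0.999, 0.036, -0.0], [-0.0, 0.001, -1.0]]
force: [-0.6, 0.6, -2.8]
opening: 0.139
grasp_force: 30.0
```

>>> {"api": "send_rows", "payload": {
  "moves": [
    [0.02, 0, 0, 0, 0, 0],
    [0.06, 0, 0, 0, 0, 0],
    [0.12, 0.01, 0, 0, 0, -0.01],
    [0.19, 0.02, 0, 0, 0, -0.02],
    [0.26, 0.03, 0, 0, 0, -0.03],
    [0.33, 0.03, 0, 0, 0, -0.04],
    [0.4, 0.04, 0, 0, 0, -0.05],
    [0.47, 0.05, 0, 0, 0, -0.06],
    [0.54, 0.05, 0, 0, 0, -0.07],
    [0.6, 0.06, 0, 0, 0, -0.077],
    [0.64, 0.062, 0, 0, 0, -0.077],
    [0.656, 0.062, 0, 0, 0, -0.077]
  ]
}}

```text
time_s: 30.7
position: [0.668, 0.2314, 0.16]
tcp_rot: [[-0.158, 0.987, 0.0], [0.987, 0.158, 0.0], [0.0, 0.0, -1.0]]
force: [0.1, 0.3, -2.6]
opening: 0.136
grasp_force: 30.0
```

>>> {"api": "send_rows", "payload": {
  "moves": [
    [0.02, 0, 0, 0, 0, 0],
    [0.06, 0.01, 0, 0, 0, 0],
    [0.12, 0.03, 0, 0, 0, -0.01],
    [0.19, 0.05, 0.01, 0, 0, -0.02],
    [0.26, 0.06, 0.03, 0, 0, -0.03],
    [0.33, 0.08, 0.05, 0, 0, -0.04],
    [0.4, 0.1, 0.06, 0, 0, -0.05],
    [0.47, 0.11, 0.07, 0, 0, -0.06],
    [0.54, 0.12, 0.08, 0, 0, -0.07],
    [0.6, 0.14, 0.09, 0, 0, -0.085],
    [0.63, 0.143, 0.096, 0, 0, -0.089],
    [0.641, 0.143, 0.096, 0, 0, -0.089]
  ]
}}

```text
time_s: 31.9
position: [0.6776, 0.3952, 0.1355]
tcp_rot: [[-0.294, 0.956, -0.001], [0.956, 0.294, -0.0], [-0.0, -0.001, -1.0]]
force: [0.7, -0.2, -3.4]
opening: 0.137
grasp_force: 30.0
```

Run:
```python
from h import *
p,d,ci=snap('scene');rusks(p,d,ci)
q,_,_=snap('side')
cv2.imwrite('pics/s5.png',np.hstack([cv2.resize(p[90:240,250:450,::-1],(400,300)),cv2.resize(q[100:300,150:420,::-1],(400,300))]))
plan((678.3,393.9,136,17))
```

```text
rusk [403. 199.] 1268 ztop 17.7 [807.7 301.7] [141.4 151.2] 39.0
rusk [326. 294.] 55 ztop 62.0 [ 772.4 -165.3] [25.3 54.3] 28.7
rusk [246. 318.] 947 ztop 25.7 [ 592.  -358.4] [104.7 129.7] 93.2
rusk [231. 393.] 264 ztop 68.3 [ 688. -572.] [ 39.3 122.8] 32.1
t 32.0 at [677.9 394.1 135.9] psi 17.0 F [-0.  -0.1 -1.7] open 11.8 gf 30.0
(678.3, 393.9, 136, 17) [-0.001  0.001 -0.   ] [-0.  0.  0.]
```

View pics/s5.png

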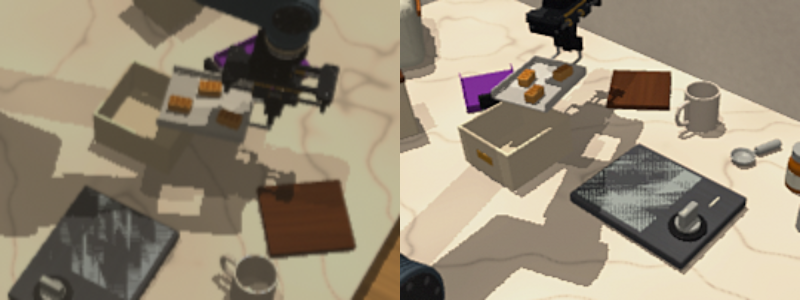

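The crops show the level tray with three rusks, and its open lip over the right half of the canister. I'm tilting it about the lip now.

>>> {"api": "send_rows", "payload": {
  "moves": [
    [0, -0.005, -0.03, -0.025, 0, 0],
    [0, -0.02, -0.08, -0.066, 0, 0],
    [0, -0.03, -0.12, -0.1, 0, 0],
    [0, -0.039, -0.162, -0.133, 0, 0],
    [0, -0.055, -0.2, -0.167, 0, 0],
    [0, -0.073, -0.238, -0.2, 0, 0],
    [0, -0.091, -0.275, -0.233, 0, 0],
    [0, -0.11, -0.313, -0.267, 0, 0],
    [0, -0.11, -0.313, -0.267, 0, 0],
    [0, -0.11, -0.313, -0.267, 0, 0]
  ]
}}

```text
time_s: 33.0
position: [0.652, 0.3852, 0.2148]
tcp_rot: [[-0.292, 0.874, 0.389], [0.956, 0.267, 0.119], [-0.0, 0.407, -0.914]]
force: [-0.4, 0.2, -2.9]
opening: 0.133
grasp_force: 30.0
```

Run:
```python
from h import *
def T(th,lx=489,ly=336,lz=110,az=17):
    t=np.radians(th);a=np.radians(az);u=198*np.cos(t)-26*np.sin(t)
    return (round(lx+u*np.cos(a),1),round(ly+u*np.sin(a),1),round(lz+198*np.sin(t)+26*np.cos(t),1),az,th)
for th in (24,30,36,42,46): plan(T(th))
print(readout.read_state()['joint_positions'].round(1))
```

```text
t 33.0 at [652.  385.2 214.8] psi 17.0 F [-0.4  0.2 -2.9] open 11.6 gf 30.0
(np.float64(651.9), np.float64(385.8), np.float64(214.3), 17, 24) [ 0.003 -0.001  0.002] [-0.  0. -0.]
t 33.0 at [652.  385.2 214.8] psi 17.0 F [-0.4  0.2 -2.9] open 11.6 gf 30.0
(np.float64(640.5), np.float64(382.3), np.float64(231.5), 17, 30) [ 0.003 -0.016 -0.08 ] [-0.067  0.    -0.   ]
t 33.0 at [652.  385.2 214.8] psi 17.0 F [-0.4  0.2 -2.9] open 11.6 gf 30.0
(np.float64(627.6), np.float64(378.4), np.float64(247.4), 17, 36) [ 0.003 -0.04  -0.16 ] [-0.133  0.    -0.   ]
t 33.0 at [652.  385.2 214.8] psi 17.0 F [-0.4  0.2 -2.9] open 11.6 gf 30.0
(np.float64(613.1), np.float64(373.9), np.float64(261.8), 17, 42) [ 0.002 -0.072 -0.238] [-0.2  0.  -0. ]
t 33.0 at [652.  385.2 214.8] psi 17.0 F [-0.4  0.2 -2.9] open 11.6 gf 30.0
(np.float64(602.6), np.float64(370.7), np.float64(270.5), 17, 46) [ 0.002 -0.098 -0.287] [-0.245  0.    -0.   ]
[23.2 33.3 82.2 -3.9 40.7  8.6]
```

>>> {"api": "send_rows", "payload": {
  "moves": [
    [0, -0.008, -0.04, -0.033, 0, 0],
    [0, -0.016, -0.08, -0.067, 0, 0],
    [0, -0.028, -0.12, -0.1, 0, 0],
    [0, -0.04, -0.16, -0.133, 0, 0],
    [0, -0.056, -0.2, -0.167, 0, 0],
    [0, -0.072, -0.238, -0.2, 0, 0],
    [0, -0.098, -0.287, -0.245, 0, 0],
    [0, -0.098, -0.287, -0.245, 0, 0],
    [0, -0.098, -0.287, -0.245, 0, 0],
    [0, -0.098, -0.287, -0.245, 0, 0],
    [0, -0.098, -0.287, -0.245, 0, 0],
    [0, -0.098, -0.287, -0.245, 0, 0]
  ]
}}

```text
time_s: 34.2
position: [0.6035, 0.3708, 0.27]
tcp_rot: [[-0.292, 0.663, 0.689], [0.956, 0.202, 0.21], [0.0, 0.721, -0.693]]
force: [-0.4, -0.7, -1.9]
opening: 0.14
grasp_force: 30.0
```

Run:
```python
from h import *
p,d,ci=snap('scene')
q,_,_=snap('side')
cv2.imwrite('pics/s6.png',np.hstack([cv2.resize(p[80:230,230:430,::-1],(400,300)),cv2.resize(q[70:270,150:420,::-1],(400,300))]))
plan((678.3,393.9,136,17));print(readout.read_state()['joint_positions'].round(1))
```

```text
t 34.3 at [603.1 370.8 269.9] psi 17.0 F [ 0.6 -0.4 -1.6] open 11.9 gf 30.0
(678.3, 393.9, 136, 17) [ 0.001 -0.168  0.598] [ 0.512  0.    -0.   ]
[ 25.1  24.4 102.9 -40.1   9.1  45.4]
```

View pics/s6.png

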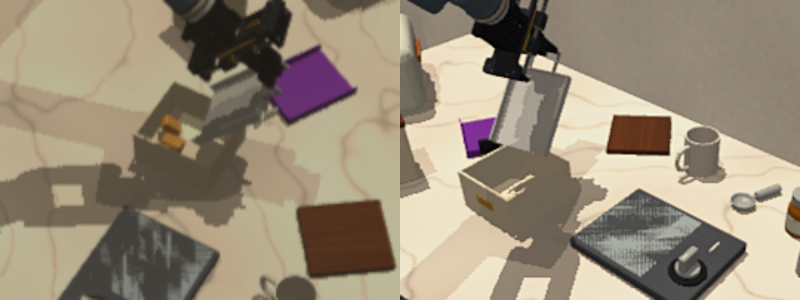

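The crops show the tray empty, with rusks in the canister at (170,133). I'm raising the tray and levelling it.

>>> {"api": "send_rows", "payload": {
  "moves": [
    [0, 0.05, -0.05, 0, 0, 0],
    [0, 0.1, -0.1, 0, 0, 0],
    [0, 0.144, -0.139, 0, 0, 0],
    [0, 0.13, -0.05, 0.08, 0, 0],
    [0, 0.11, 0.05, 0.16, 0, 0],
    [0, 0.08, 0.15, 0.24, 0, 0],
    [0, 0.06, 0.25, 0.32, 0, 0],
    [0, 0.03, 0.33, 0.4, 0, 0],
    [0, 0, 0.42, 0.48, 0, 0],
    [0, -0.024, 0.459, 0.512, 0, 0],
    [0, -0.024, 0.459, 0.512, 0, 0],
    [0, -0.024, 0.459, 0.512, 0, 0]
  ]
}}

```text
time_s: 35.5
position: [0.6775, 0.3938, 0.1851]
tcp_rot: [[-0.293, 0.956, -0.0], [0.956, 0.293, 0.0], [0.0, -0.0, -1.0]]
force: [0.2, -0.4, -1.8]
opening: 0.138
grasp_force: 30.0
```

Run:
```python
from h import *
plan((668,230,160,9),(658.7,65.7,160,2.1),(658.7,65.7,80,2.1),(658.7,65.7,54.5,2.1))
for n in('scene','side'):
    p,d,ci=snap(n);hsv=cv2.cvtColor(p,cv2.COLOR_RGB2HSV);W=cloud(d,ci)
    m=((hsv[...,0]>=8)&(hsv[...,0]<=22)&(hsv[...,1]>130)&(abs(W[...,0]-.465)<.074)&(abs(W[...,1]-.326)<.07)).astype(np.uint8)
    k,l,s,c=cv2.connectedComponentsWithStats(m)
    for i in range(1,k):
        if s[i,4]>10: P=W[l==i];print(n,c[i].round(),s[i,4],P.mean(0).round(3),P[:,2].max().round(3))
    if n=='scene': cv2.imwrite('pics/s7.png',cv2.resize(p[100:190,270:390,::-1],None,fx=4,fy=4))
```

```text
t 35.5 at [677.5 393.8 185.1] psi 17.0 F [ 0.2 -0.4 -1.8] open 12.0 gf 30.0
(668, 230, 160, 9) [-0.615 -0.228  0.1  ] [-0.    -0.     0.089]
(658.7, 65.7, 160, 2.1) [-0.643 -0.14   0.   ] [0.    0.    0.077]
(658.7, 65.7, 80, 2.1) [0.   0.   0.32] [0. 0. 0.]
(658.7, 65.7, 54.5, 2.1) [0.    0.    0.102] [0. 0. 0.]
scene [316. 146.] 142 [0.423 0.324 0.028] 0.048
```

View pics/s7.png

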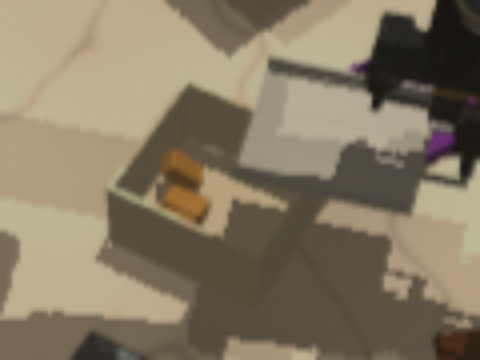

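Two rusks are visible in the canister at (182,165) and (185,203). The third may be hidden, so I'll check once the tray is out of the way.

>>> {"api": "send_rows", "payload": {
  "moves": [
    [-0.1, -0.04, 0.01, 0, 0, 0.01],
    [-0.25, -0.09, 0.04, 0, 0, 0.03],
    [-0.4, -0.15, 0.06, 0, 0, 0.06],
    [-0.55, -0.2, 0.09, 0, 0, 0.08],
    [-0.615, -0.228, 0.1, 0, 0, 0.089],
    [-0.615, -0.228, 0.1, 0, 0, 0.089],
    [-0.615, -0.228, 0.1, 0, 0, 0.089]
  ]
}}

```text
time_s: 36.3
position: [0.6685, 0.231, 0.1626]
tcp_rot: [[-0.157, 0.988, 0.003], [0.988, 0.157, 0.002], [0.001, 0.003, -1.0]]
force: [0.2, -0.2, -0.7]
opening: 0.135
grasp_force: 30.0
```

>>> {"api": "send_rows", "payload": {
  "moves": [
    [-0.1, -0.02, 0, 0, 0, 0.01],
    [-0.25, -0.05, 0, 0, 0, 0.03],
    [-0.4, -0.08, 0, 0, 0, 0.05],
    [-0.55, -0.12, 0, 0, 0, 0.07],
    [-0.643, -0.14, 0, 0, 0, 0.077],
    [-0.643, -0.14, 0, 0, 0, 0.077],
    [-0.643, -0.14, 0, 0, 0, 0.077],
    [-0.643, -0.14, 0.1, 0, 0, 0.077],
    [-0.643, -0.14, 0.2, 0, 0, 0.077],
    [-0.643, -0.14, 0.3, 0, 0, 0.077],
    [-0.643, -0.14, 0.3, 0, 0, 0.077],
    [-0.643, -0.14, 0.3, 0, 0, 0.077]
  ]
}}

```text
time_s: 37.5
position: [0.659, 0.0678, 0.086]
tcp_rot: [[-0.039, 0.999, -0.0], [0.999, 0.039, 0.0], [0.0, -0.0, -1.0]]
force: [-0.3, -1.2, -1.1]
opening: 0.134
grasp_force: 30.0
```

Run:
```python
from h import *
plan((658.7,65.7,54.5,2.1))
p,d,ci=snap('scene');q,_,_=snap('side')
cv2.imwrite('pics/s8.png',np.hstack([cv2.resize(p[100:260,230:390,::-1],(400,400)),cv2.resize(q[130:310,170:350,::-1],(400,400))]))
```

```text
t 37.5 at [659.   67.8  86. ] psi 2.2 F [-0.3 -1.2 -1.1] open 11.7 gf 30.0
(658.7, 65.7, 54.5, 2.1) [-0.008 -0.001  0.126] [-0.    -0.     0.001]
```

View pics/s8.png

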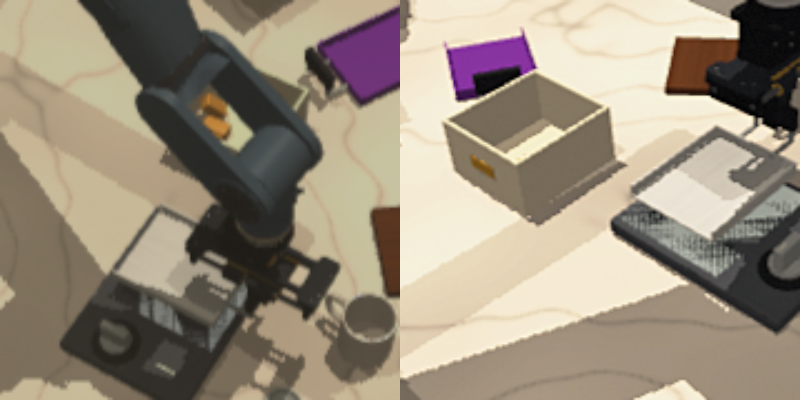

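The tray is empty and over its place. I'm lowering it, releasing and retreating.

>>> {"api": "send_rows", "payload": {
  "moves": [
    [-0.008, 0, 0.03, 0, 0, 0],
    [-0.008, 0, 0.06, 0, 0, 0],
    [-0.008, 0, 0.09, 0, 0, 0],
    [-0.008, 0, 0.11, 0, 0, 0],
    [-0.008, 0, 0.125, 0, 0, 0],
    [-0.008, 0, 0.127, 0, 0, 0],
    [-0.008, 0, 0.127, 0, 0, 0]
  ]
}}

```text
time_s: 38.3
position: [0.6585, 0.0638, 0.0544]
tcp_rot: [[-0.036, 0.999, -0.001], [0.999, 0.036, -0.0], [-0.0, -0.001, -1.0]]
force: [-0.9, 0.2, 1.5]
opening: 0.131
grasp_force: 30.0
```

>>> {"api": "send_rows", "payload": {
  "moves": [
    [0, 0, 0, 0, 0, 0],
    [0, 0, 0, 0, 0, 0],
    [0, 0, 0, 0, 0, 0],
    [0, 0, 0, 0, 0, 0],
    [0, 0, 0, 0, 0, 0],
    [0, 0, 0, 0, 0, 0],
    [0, 0, -0.1, 0, 0, 0],
    [0, 0, -0.3, 0, 0, 0],
    [0, 0, -0.5, 0, 0, 0],
    [0, 0, -0.7, 0, 0, 0],
    [0, 0, -0.9, 0, 0, 0],
    [0, 0, -0.9, 0, 0, 0]
  ],
  "grip": 0.45
}}

```text
time_s: 39.5
position: [0.6637, 0.0637, 0.2888]
tcp_rot: [[-0.037, 0.999, 0.018], [0.999, 0.037, -0.001], [-0.002, 0.018, -1.0]]
force: [0.3, -0.0, -0.1]
opening: 0.453
grasp_force: 0.0
```

>>> {"api": "send_rows", "payload": {
  "moves": [
    [0.2, 0, 0, 0, 0, 0],
    [0.4, 0, -0.1, 0, 0, 0],
    [0.6, 0, -0.3, 0, 0, 0],
    [0.8, 0, -0.5, 0, 0, 0],
    [1, 0, -0.5, 0, 0, 0],
    [1, 0, -0.5, 0, 0, 0],
    [1, 0, -0.5, 0, 0, 0]
  ]
}}

```text
time_s: 40.2
position: [0.6492, 0.3194, 0.4063]
tcp_rot: [[-0.043, 0.999, 0.004], [0.999, 0.043, 0.004], [0.004, 0.004, -1.0]]
force: [1.4, 0.1, -0.1]
opening: 0.452
grasp_force: 0.0
```

Run:
```python
from h import *
plan((658.7,65.7,54.5,2.1))
p,d=look('scene');W=cloud(d,viewer.camera_info('scene'))
hsv=cv2.cvtColor(p,cv2.COLOR_RGB2HSV)
m=(W[...,2]>.025)&(W[...,2]<.05)&(W[...,0]>.42)&(W[...,0]<.64)&(W[...,1]>-.02)&(W[...,1]<.14)
P=W[m];print('tray',m.sum(),P[:,2].mean(),*rect(P))
w,_,_=snap('wrist')
cv2.imwrite('pics/s9.png',np.hstack([cv2.resize(p[100:340,190:400,::-1],(400,457)),cv2.resize(w[...,::-1],(400,250)).repeat(1,0) if 0 else cv2.copyMakeBorder(cv2.resize(w[...,::-1],(400,250)),0,207,0,0,0)]))
```

```text
t 40.2 at [649.2 319.4 406.3] psi 2.5 F [ 1.4  0.1 -0.1] open 39.3 gf 0.0
(658.7, 65.7, 54.5, 2.1) [-1.021 -0.012  1.403] [ 0.003 -0.002  0.004]
scene
rusk [315. 146.] 142 ztop 41.7 [423.2 316.2] [23.1 76.8] 125.6
rusk [402. 198.] 1346 ztop 17.8 [808.1 302. ] [143.4 149. ] 38.1
rusk [326. 294.] 55 ztop 64.2 [ 772.9 -164.9] [27.2 54.1] 31.9
rusk [245. 318.] 955 ztop 26.0 [ 592.5 -358.4] [104.8 129.9] 93.8
rusk [230. 393.] 267 ztop 69.2 [ 689.6 -571.3] [ 39.  125.2] 32.5
dial 55 [513.9 -73.4] [17.1 40.8] 8.8
grip 89 0.09183062333308334 [0.6605 0.0615 0.0823] [659.4  62.9] [15.  69.2] 93.6
tray 1280 0.030472741870013708 [541.1  60.2] [159.4 197.6] 180.0
```

View pics/s9.png

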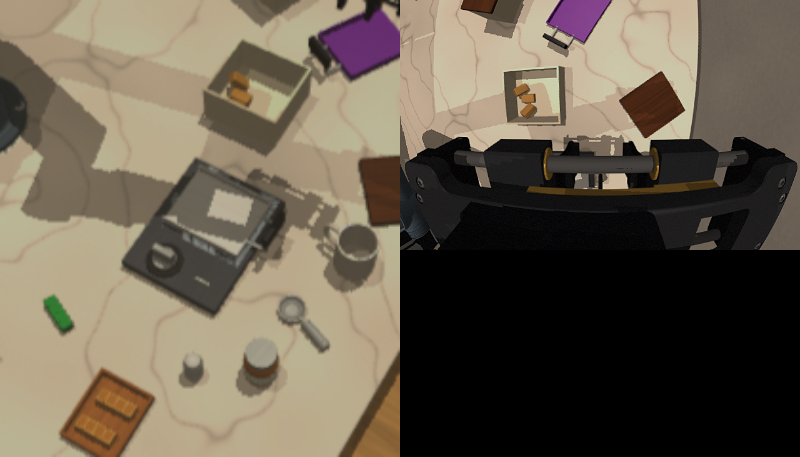

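The wrist view shows all three short rusks in the canister at (520,90), (528,99) and (527,112). The scene view shows the tray flat on the plate, the dial off, both long rusks flat in the box, and the bystanders where they were.

>>> {"api": "send_rows", "payload": {
  "moves": [
    [0, 0, 0, 0, 0, 0],
    [0, 0, 0, 0, 0, 0],
    [0, 0, 0, 0, 0, 0]
  ]
}}

```text
time_s: 40.6
position: [0.65, 0.3121, 0.4035]
tcp_rot: [[-0.034, 0.999, -0.001], [0.999, 0.034, -0.001], [-0.001, -0.001, -1.0]]
force: [0.0, -0.2, 0.2]
opening: 0.451
grasp_force: 0.0
```

```bash
python3 -c "
from h import *
look('side')
print(ticket.hand_in())"
```

```text
side
rusk [312. 159.] 889 ztop 17.9 [803.4 301.6] [141.3 150.8] 38.1
rusk [207. 205.] 50 ztop 55.0 [383.  322.7] [ 2.6 41.6] 91.0
rusk [422. 212.] 171 ztop 65.3 [ 748.1 -154.7] [24.5 51.7] 107.4
rusk [420. 227.] 33 ztop 10.5 [ 742.5 -156.7] [15.2 50.4] 108.6
rusk [463. 298.] 2392 ztop 26.9 [ 588.2 -357.4] [104.  128.8] 93.1
rusk [591. 317.] 1175 ztop 67.8 [ 689.1 -582.5] [ 53.7 123.7] 41.1
rusk [512. 393.] 353 ztop 18.8 [ 444.6 -521. ] [31.2 63.3] 131.6
dial 105 [512.2 -73.3] [14.9 45.4] 3.1
grip 163 0.09094950922442702 [0.6558 0.0608 0.0825] [657.8  63.6] [16.1 70.4] 93.0
the job is handed in; nothing more can be done
None
```

I handed the job in at about 41 s, with no verdict returned; in the last pictures the dial is off, all three short rusks are in the canister, both long rusks are flat in the box, the empty tray is back flat on the plate, and everything else is where it was.

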